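# Eject and pile the garnish tins, cap them, reset the rail

### The arm

A 6-joint arm with a two-finger parallel gripper is mounted at the origin on the work surface. World frame = base frame: x ahead of the robot, y to its left, z up, the work surface at z = 0. Lengths are in mm, angles in rad, forces in N, time in s.
With the tool pointing down it reaches from about 275 to 850 mm from the base axis. Payload 19 kg.
Tool frame: the origin (TCP) lies midway between the tips of the shut fingers; the grasp point (between the pads) lies manip.grasp_offset behind it (manip.grasp_offset is the distance from the TCP to the grasp point, in mm); z points along the fingers, y is the direction in which the jaws open and shut (so a half turn about z gives the same grasp; the last joint's range is limited). The gripper opens to 85 mm and grips with 20 to 120 N. Pads are 22 mm wide; open, the fingers measure 114 mm over their backs; the gripper's body (76 mm by 85 mm) begins 54 mm behind the grasp point. The pads swing forward as they close: fully open they stand 13 mm farther back than shut.
Start: joints at [1.013, 0.15, 1.437, -0, 1.554, -0.134], TCP at [236.456, 524.098, 231.267] pointing down, gripper open.
Joint ranges: [-2.8, 2.8], [-0.68, 2.1], [0.12, 2.68], [-1.39, 4.53], [0.16, 2.79], [-2.81, 2.81]. Speed limits (rad/s): [1.89, 1.89, 2.22, 3.01, 3.01, 3.01].

### API

Orientations are given as a unit quaternion [x, y, z, w].
In Python, from rig import telemetry, optics, manip gives the robot as it stands.
- The arm moves only by the tool carry_out, never from a script. Its argument "commands" is a list that holds one entry, the list of rows, each a list of 7 numbers: the turn, a rotation vector about the tool's x, y, z in degrees, then the shift along the tool's x, y, z in cm, then the opening, from -1 (shut) to 1 (fully open). In form: [[[ax, ay, az, x, y, z, hand], ...]]. A call has exactly 10 rows; each row is the pose to reach, as a shift and turn from the pose commanded when the call began, along the tool's axes at that moment; what a row does not reach only later rows make up. A row lasts 1/8 s, in which the tool goes at most 62.5 mm and 10.7 degrees, less where a joint would pass 70% of its speed; a pose out of reach is approached as far as the arm can. A call with a gripper value outside its range is refused whole. The fingers move at their own pace and stop on an object; "force" is the grip in N (left out, the last holds). Time passes only in rows, so rows that repeat a pose let the fingers close, or fill a call up. It gives the time, the measured TCP pose, the force and the opening at its end, in the units of the state.
- telemetry.read_state(): the state, without advancing time (a new reading comes with each control period).
- optics.read_camera(name): name is "scene" or "top" or "wrist"; returns a dict with "image" (480x640x3 uint8, blue, green, red), "depth" (480x640 float32, mm along the optical axis (not along the pixel's ray), 0 where there is no reading), "K" (3x3 intrinsics, pixels), "R" (3x3) and "t" (3): a world point X has camera coordinates R X + t. Camera axes: x right, y down, z forward; pixel columns grow to the right and rows downward; lengths in mm; the calibration is good to about 2 mm. A picture is of the moment at which its call begins.
- manip.close_job(): hands the job in, once; it reports no verdict.
The state is a dict: "t": time; "joint_pos": joint angles; "qvel": joint speeds; "tau": joint torques, N m; "tcp_pos": TCP position; "tcp_rot": TCP orientation; "contact_force": force on the tool from outside, world axes, zero at the start; "moment": the same for the moment, N m; "opening": finger opening in mm.
Only numpy, scipy, OpenCV 4.12 (cv2) and the standard library are available. Lean on these libraries where they do the work, as an engineer would, in place of code of your own. Each camera call takes 0.05 s, during which the arm holds its last target.

### The job

Clear the garnish rail: for each tin that is in it, press its ejector lever fully down so that the tin rises from its pocket, lift it out, and stack all the tins in one square pile on the black trivet, edges in line with the trivet's. When all the tins are piled, lay the white cold pack flat and square on top. Finish with every lever back fully up, and leave the other things on the counter where they are.

Things in the scene. Friction and masses are not known exactly. Their poses are not given: they have to be found in the camera images.
- rail: Steel garnish rail fixed to the counter, 124 (x) x 380 (y) x 52 mm high; origin at the centre of its underside, -x side faces the robot. Its flat deck (52 mm above the counter) has four rectangular pockets in a row along its own y axis, at y = -132, -44, +44, +132 mm for pockets 1 to 4 (x = 0), each 83 (x) x 59 (y) mm. A tin fully down in a pocket has its underside 26 mm above the counter and its lid flush with the deck, so that it cannot be gripped; some pockets are empty.
- trivet: Black trivet block 80 (x) x 56 (y) mm, same outline as a tin, in the middle of a thin white 150 x 120 mm base 3 mm thick, all fixed to the counter; origin at the centre of its underside. Its flat top is 14 mm above the counter.
- trivet_top (a point): Centre of the trivet's flat top, where the underside of the first tin rests.
- pack: White rigid cold pack, a flat slab 80 (x) x 56 (y) x 16 mm, 0.11 kg, loose on the counter (either face may be up); origin at the centre of its underside, z through its thickness.
- tin1: Closed steel garnish tin in pocket 1 at the start (may be absent), rectangular, 80 (x) x 56 (y) x 26 mm high, about 0.16 kg, flat top and bottom; origin at the centre of its underside, z up. All tins are alike.
- lever1 (a joint): Ejector lever of pocket 1, on the robot's side of the rail. 0 = up (tin fully down), 0.5 rad = pressed fully down: the pocket's lift plate and tin then stand 20 mm higher (in proportion between). It moves stiffly, takes about 6 to 9 N downward on its pad, and stays where it is left; to put it back, pinch the sides of its pad from above (across the rail's y) and lift about 30 mm, with about 6 N.
- pad1 (a point): Centre of the top face of lever 1's black pad (36 mm along the lever, 28 mm across it, 12 mm thick): press here, downward. The pad lies 60 mm from the pivot towards the robot (the rail's -x) and slopes; it starts about 63 mm above the counter and ends about 33 mm above it, moving about 30 mm.
- tin2: Closed steel garnish tin in pocket 2 at the start (may be absent), rectangular, 80 (x) x 56 (y) x 26 mm high, about 0.16 kg, flat top and bottom; origin at the centre of its underside, z up. All tins are alike.
- lever2 (a joint): Ejector lever of pocket 2, on the robot's side of the rail. 0 = up (tin fully down), 0.5 rad = pressed fully down: the pocket's lift plate and tin then stand 20 mm higher (in proportion between). It moves stiffly, takes about 6 to 9 N downward on its pad, and stays where it is left; to put it back, pinch the sides of its pad from above (across the rail's y) and lift about 30 mm, with about 6 N.
- pad2 (a point): Centre of the top face of lever 2's black pad (36 mm along the lever, 28 mm across it, 12 mm thick): press here, downward. The pad lies 60 mm from the pivot towards the robot (the rail's -x) and slopes; it starts about 63 mm above the counter and ends about 33 mm above it, moving about 30 mm.
- tin3: Closed steel garnish tin in pocket 3 at the start (may be absent), rectangular, 80 (x) x 56 (y) x 26 mm high, about 0.16 kg, flat top and bottom; origin at the centre of its underside, z up. All tins are alike.
- lever3 (a joint): Ejector lever of pocket 3, on the robot's side of the rail. 0 = up (tin fully down), 0.5 rad = pressed fully down: the pocket's lift plate and tin then stand 20 mm higher (in proportion between). It moves stiffly, takes about 6 to 9 N downward on its pad, and stays where it is left; to put it back, pinch the sides of its pad from above (across the rail's y) and lift about 30 mm, with about 6 N.
- pad3 (a point): Centre of the top face of lever 3's black pad (36 mm along the lever, 28 mm across it, 12 mm thick): press here, downward. The pad lies 60 mm from the pivot towards the robot (the rail's -x) and slopes; it starts about 63 mm above the counter and ends about 33 mm above it, moving about 30 mm.
- tin4: Closed steel garnish tin in pocket 4 at the start (may be absent), rectangular, 80 (x) x 56 (y) x 26 mm high, about 0.16 kg, flat top and bottom; origin at the centre of its underside, z up. All tins are alike.
- lever4 (a joint): Ejector lever of pocket 4, on the robot's side of the rail. 0 = up (tin fully down), 0.5 rad = pressed fully down: the pocket's lift plate and tin then stand 20 mm higher (in proportion between). It moves stiffly, takes about 6 to 9 N downward on its pad, and stays where it is left; to put it back, pinch the sides of its pad from above (across the rail's y) and lift about 30 mm, with about 6 N.
- pad4 (a point): Centre of the top face of lever 4's black pad (36 mm along the lever, 28 mm across it, 12 mm thick): press here, downward. The pad lies 60 mm from the pivot towards the robot (the rail's -x) and slopes; it starts about 63 mm above the counter and ends about 33 mm above it, moving about 30 mm.
- shaker: Bystander: an aluminium shaker 90 mm tall, loose on the counter; origin at the centre of its underside. Leave it where it is.
- ramekin: Bystander: a white ramekin 40 mm tall, loose on the counter; origin at the centre of its underside. Leave it where it is.
- mug: Bystander: a white mug 85 mm tall, loose on the counter; origin at the centre of its underside. Leave it where it is.

How it is judged:
By the outcome, as a careful person would: the job done as asked, in the order asked, and still so for the second after the job is handed in, with the robot touching nothing.
Of tin1, tin2, tin3, tin4 only 3 to 4 are there at a start; the rules pass over those that are not, and their reading is None.
At some moment in a run one of pack may be knocked a few centimetres aside while the robot is not near it.
Once in a run the grip may slacken for a moment while it holds something.
It also fails if it takes over 210 s, if anything falls off the work surface, if the arm or the gripper's body presses on something with over 40 N, if the wrist force passes 120 N, or if a joint passes its speed limit or range.

## Working session

There is one attempt and no reset: what is moved stays moved. The work goes in short steps, Python scripts to look and compute and a tool call to move; the robot and the scene stay as the last step left them, time stands still between calls to the robot, and variables do not carry over. Pictures are saved under pics/ and viewed, and the job is handed in when it is done.

Besides the shell and the picture viewer there is one more tool, called after "Request:" in YAML: its name, and indented under it one key for each argument. carry_out: Moves the arm, as the interface text tells. Its arguments: {"type":"object","properties":{"commands":{"type":"array","items":{"type":"array","items":{"type":"array","items":{"type":"number"}}}},"force":{"type":"number"}},"required":["commands"]}

```bash
ls -la; mkdir -p pics; python3 - <<'E'
from rig import telemetry, optics, manip
import cv2
print(telemetry.read_state()); print(manip.grasp_offset)
for n in ("scene","top","wrist"):
    c=optics.read_camera(n); cv2.imwrite(f"pics/{n}0.png",c["image"]); print(n,c["K"].round(1).tolist(),c["R"].round(3).tolist(),c["t"].round(1))
E
```

```text
total 12
drwxr-xr-x  3 agent agent 4096 Dec  6 13:04 .
drwxr-xr-x 23 root  root  4096 Dec  6 13:04 ..
drwxr-xr-x  2 agent agent 4096 Dec  6 13:04 pics
{'t': 0.0, 'joint_pos': array([ 1.01296994e+00,  1.50948577e-01,  1.43799081e+00, -1.20327269e-05,
        1.55381301e+00, -1.34005409e-01]), 'qvel': array([ 4.99561196e-04,  1.04886400e-03, -1.75900321e-03, -3.21152037e-05,
        5.47728281e-04,  8.34617882e-05]), 'tau': array([-2.59553572e-04, -7.13033009e+01, -5.70884800e+01, -3.53940814e-04,
        8.75328697e-03,  2.64639527e-05]), 'tcp_pos': array([236.36333229, 523.91060794, 230.71680398]), 'tcp_rot': array([ 2.10327898e-01,  9.77630727e-01, -5.47562998e-04, -1.90951381e-04]), 'contact_force': array([ 0.08330348, -0.24836628,  0.01585549]), 'moment': array([-0.01066092,  0.00065789,  0.02571674]), 'opening': 85.2266806024907}
18.700000000000003
scene [[497.6, 0.0, 319.6], [0.0, 497.6, 239.3], [0.0, 0.0, 1.0]] [[0.492, 0.87, -0.017], [0.654, -0.383, -0.652], [-0.574, 0.31, -0.758]] [-249.7 -302.3 1612.3]
top [[446.4, 0.0, 317.5], [0.0, 446.4, 239.3], [0.0, 0.0, 1.0]] [[-0.027, -0.999, -0.019], [-0.981, 0.03, -0.189], [0.19, 0.013, -0.982]] [  21.5  515.3 1031.5]
wrist [[348.4, 0.0, 318.9], [0.0, 348.4, 248.9], [0.0, 0.0, 1.0]] [[0.412, 0.911, -0.002], [0.872, -0.393, 0.292], [0.266, -0.122, -0.956]] [-573.9  -39.1  381.7]
```

View pics/top0.png

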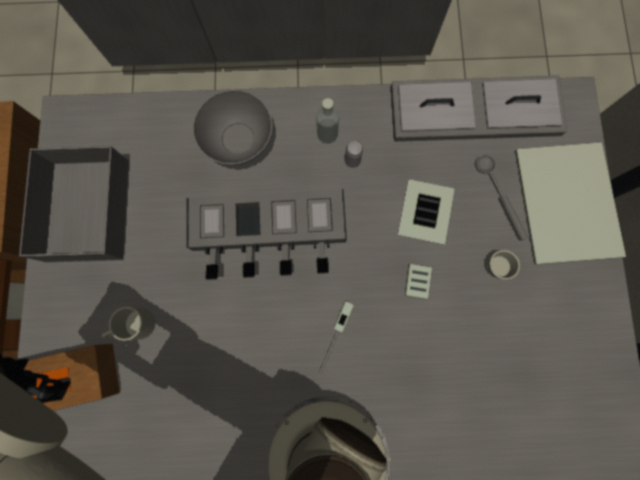

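View pics/scene0.png

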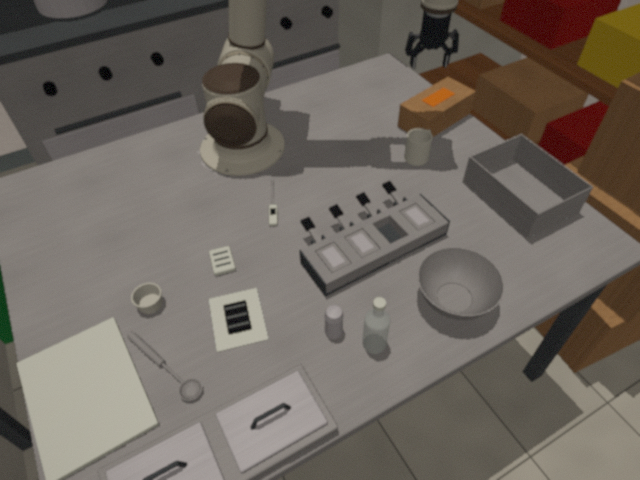

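View pics/wrist0.png

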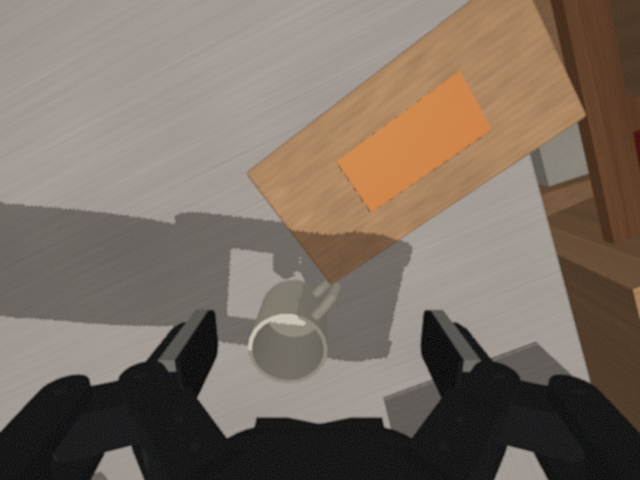

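The top view shows tins at (212,221), (285,217) and (320,215), which are pockets 4, 2 and 1. Pocket 3 at (248,218) is dark and empty. The pads are at about (212..323, 268), the trivet at (427,211) and the pack at (419,281). Next I'll measure them.

```bash
cat > h.py <<'E'
import numpy as np, cv2
from rig import telemetry, optics, manip
from scipy.spatial.transform import Rotation as Ro
def cam(n): return optics.read_camera(n)
def ray(c,uv,z):
    uv=np.atleast_2d(uv).astype(float)
    d=np.c_[uv,np.ones(len(uv))]@np.linalg.inv(c["K"]).T@c["R"]
    o=-c["R"].T@c["t"]; s=(z-o[2])/d[:,2]
    return o+d*s[:,None]
def proj(c,X):
    p=(np.atleast_2d(X)@c["R"].T+c["t"])@c["K"].T
    return p[:,:2]/p[:,2:]
def dpt(c,u,v):
    z=c["depth"][int(v),int(u)]; return c["R"].T@(z*np.linalg.inv(c["K"])@[u,v,1]-c["t"])
def crop(c,x0,y0,x1,y1,k,name): cv2.imwrite("pics/"+name,cv2.resize(c["image"][y0:y1,x0:x1],None,fx=k,fy=k,interpolation=cv2.INTER_CUBIC))
E
python3 - <<'E'
from h import *
c=cam("top"); crop(c,180,180,350,285,4.5,"rail.png"); crop(c,390,170,470,310,4,"tri.png")
g=cv2.cvtColor(c["image"],cv2.COLOR_BGR2GRAY)
def blobs(m,nm,z,amin,box):
    x0,y0,x1,y1=box; mm=np.zeros_like(m);mm[y0:y1,x0:x1]=m[y0:y1,x0:x1]
    for k in cv2.findContours(mm,cv2.RETR_EXTERNAL,cv2.CHAIN_APPROX_NONE)[0]:
        if cv2.contourArea(k)<amin: continue
        r=cv2.minAreaRect(k); b=cv2.boxPoints(r)
        B=ray(c,b,z); e=np.linalg.norm(np.diff(B[:3,:2],axis=0),axis=1); v=B[1]-B[0]
        print(nm,np.round(r[0],1),ray(c,r[0],z).round(1)[0],e.round(1),np.degrees(np.arctan2(v[1],v[0])).round(1), dpt(c,*r[0]).round(1))
print(g[250:300:6,400:440:4]); print(g[190:235:5,195:345:6])
dk=(g<30).astype(np.uint8)*255
blobs(dk,"pad",60,30,(195,255,345,285)); blobs(dk,"tri",14,100,(395,175,460,250))
bk=(g>120).astype(np.uint8)*255
blobs(bk,"base",3,100,(395,175,460,250)); blobs(bk,"pack",16,100,(395,255,440,305)); blobs(bk,"tin",52,50,(195,190,345,240))
E
```

```text
[[ 96  95  95  95  96  97  98  98 100 100]
 [ 95  95  94  95  96  97  97  99  98  99]
 [ 93  94  92  97  96  95  97  98  99  97]
 [ 92  93  87 158 157 159 159 155 110  97]
 [ 93  92 102 152 135 112  89 130  95  97]
 [ 97  92 131  87  77  88 107 151  99  99]
 [ 96  92 151 122 141 155 160 152  99 100]
 [ 97  90 160 161 161 154 143 135  99  98]
 [ 97  96  96  95  98 103 119 107  99 101]]
[[ 96  96  98  97 100 100  99  98  97  96  96  95  96  96  95  96  97  96
   96  97  97  99  98  98  97]
 [ 96  96  97  97  97  98  98  98  96  95  95  96  95  96  95  97  96  94
   94  95  96  97  98  97  96]
 [ 92  94  96  95  97  97  97  97  97  93  93  96  95  85  83  75  72  96
   96  88  89  92  94  95  96]
 [ 94  75  77  79  80  95  96  41  44  43  42  95  96  92 114 118 102  95
   95  96 134 134  99  94  95]
 [ 95  88 125 127 104  93  96  35  40  38  40  93  95  91 134 132 103  95
   96  97 134 134 103  93  96]
 [ 94  88 131 131 104  93  95  34  39  40  40  93  95  89 134 132 107  95
   96  93 134 134 105  95  96]
 [ 96  89 132 132 105  93  97  36  39  40  40  93  95  88 133 134 108  93
   96  9
[... 393 characters left out ...]
6.  267.5] [448.   82.7  60. ] [23.8 31. ] -91.7 [448.   82.7  60. ]
pad [322. 265.] [451.5  -2.8  60. ] [23.8 28.6] -91.7 [451.2  -2.8  61.9]
tri [425.6 214.3] [ 578.3 -267.2   14. ] [18.5 50.4] -14.8 [ 578.4 -267.3   13.5]
tri [427.5 204.5] [ 603.7 -273.7   14. ] [18.6 50.2] -16.0 [ 604.  -274.    12.8]
base [426.4 211.3] [ 588.8 -272.3    3. ] [152.1 122.9] -14.2 [ 585.9 -269.5   14.5]
pack [418.6 281. ] [ 411.1 -237.4   16. ] [79.1 54.3] -11.3 [ 411.1 -237.6   15.4]
tin [211. 221.] [569.  265.5  52. ] [29.6 55.3] -91.8 [569.1 265.6  51.6]
tin [283.5 217. ] [573.4  87.8  52. ] [32.  55.3] -91.9 [573.3  87.7  52.5]
tin [319.  214.5] [577.    0.9  52. ] [33.  56.1] -87.6 [577.2   0.9  51.3]
```

View pics/rail.png

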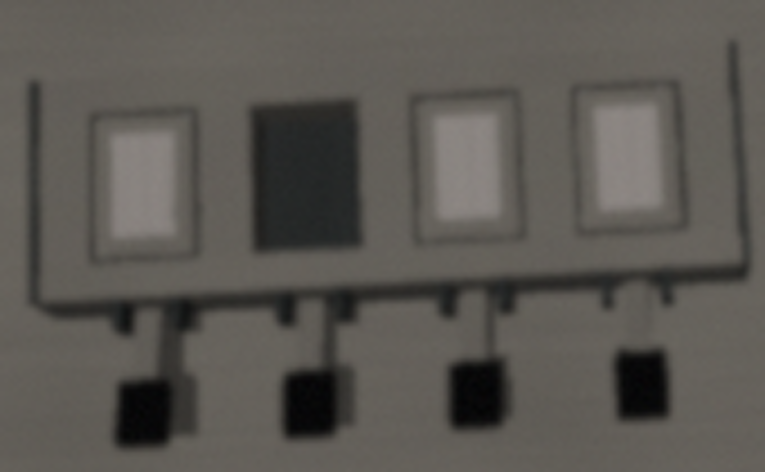

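View pics/tri.png

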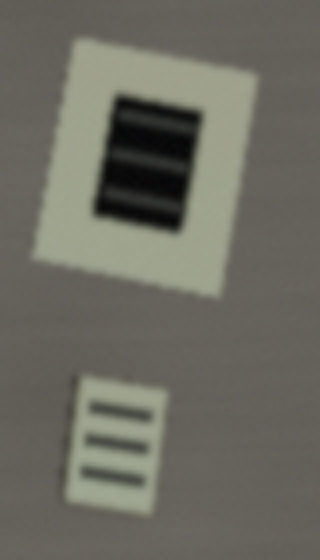

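The rail's yaw is about +1.7° and all levers look up. The trivet is near (588,-271) at about -14°. The pack is near (411,-237) at about -11°. I'll move the wrist camera closer to refine these.

```bash
cat >> h.py <<'E'
def go(x,y,z,ydir):
    """print turn/shift in tool axes from measured pose to TCP (x,y,z), pointing down, tool y at ydir deg"""
    s=telemetry.read_state(); R=Ro.from_quat(s["tcp_rot"]); a=np.radians(ydir)
    Y=np.array([np.cos(a),np.sin(a),0]);Z=np.array([0,0,-1.]);X=np.cross(Y,Z)
    T=Ro.from_matrix(np.c_[X,Y,Z]); rv=np.degrees((R.inv()*T).as_rotvec())
    d=R.inv().apply(np.array([x,y,z])-s["tcp_pos"])/10
    print("turn",rv.round(2),"shift",d.round(2),"| tcp",s["tcp_pos"].round(1),"t",round(s["t"],2),"F",s["contact_force"].round(1),"open",round(s["opening"],1))
E
python3 - <<'E'
from h import *
c=cam("wrist");s=telemetry.read_state();R=Ro.from_quat(s["tcp_rot"])
print("cam in tool",R.inv().apply(-c["R"].T@c["t"]-s["tcp_pos"]),R.inv().apply(c["R"][2]))
go(400,130,300,91.7)
E
```

```text
cam in tool [  73.97391978   -0.30947871 -144.51506453] [-0.29245874 -0.00101136  0.95627761]
turn [-3.000e-02 -1.000e-02 -2.598e+01] shift [-31.12 -29.19  -6.89] | tcp [236.4 524.  231. ] t 0.25 F [-0.5 -0.1  0.6] open 85.4
```

Request:
carry_out:
  commands:
    - [[0,0,-26,-31.1,-29.2,-6.9,-1],[0,0,-26,-31.1,-29.2,-6.9,-1],[0,0,-26,-31.1,-29.2,-6.9,-1],[0,0,-26,-31.1,-29.2,-6.9,-1],[0,0,-26,-31.1,-29.2,-6.9,-1],[0,0,-26,-31.1,-29.2,-6.9,-1],[0,0,-26,-31.1,-29.2,-6.9,-1],[0,0,-26,-31.1,-29.2,-6.9,-1],[0,0,-26,-31.1,-29.2,-6.9,-1],[0,0,-26,-31.1,-29.2,-6.9,-1]]
  force: 50

```text
t: 1.5
tcp_pos: [399.4, 131.1, 300.1]
tcp_rot: [-0.016, 1.0, 0.0, -0.0]
contact_force: [-0.2, 0.6, -0.1]
opening: 0.2
```

```bash
python3 - <<'E'
from h import *
c=cam("wrist"); cv2.imwrite("pics/w1.png",c["image"]); go(400,130,300,91.7)
E
```

```text
turn [ 0.   -0.02  0.14] shift [-0.05 -0.12  0.01] | tcp [399.4 131.2 300.1] t 1.55 F [-0.4  0.8  0.4] open -0.2
```

View pics/w1.png

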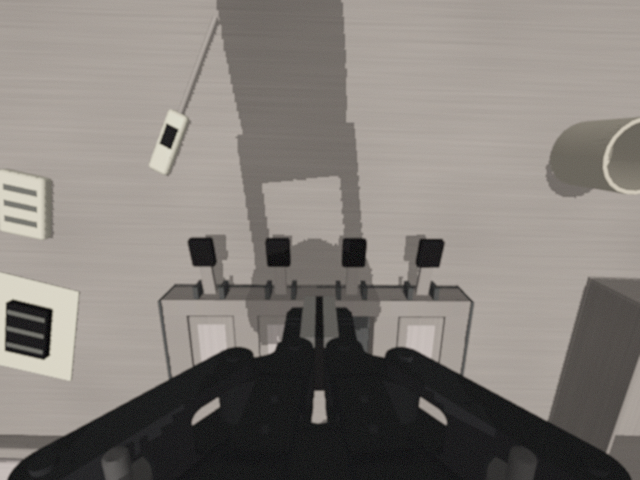

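The wrist image's up direction is toward the robot, and the fingers hide what lies ahead. The pads are at (203,251), (278,252), (354,252) and (430,253). I'll go beyond the rail and look back.

Request:
carry_out:
  commands:
    - [[0,0,0,-28,0,0,-1],[0,0,0,-28,0,0,-1],[0,0,0,-28,0,0,-1],[0,0,0,-28,0,0,-1],[0,0,0,-28,0,0,-1],[0,0,0,-28,0,0,-1],[0,0,0,-28,0,0,-1],[0,0,0,-28,0,0,-1],[0,0,0,-28,0,0,-1],[0,0,0,-28,0,0,-1]]

```text
t: 2.8
tcp_pos: [679.4, 138.5, 300.8]
tcp_rot: [-0.015, 1.0, -0.0, 0.0]
contact_force: [0.4, 0.1, -0.2]
opening: 0.2
```

```bash
python3 - <<'E'
from h import *
c=cam("wrist"); cv2.imwrite("pics/w2.png",c["image"]); np.savez("w2.npz",**c); go(680,-240,300,75.8)
E
```

```text
turn [ 0.    0.02 15.92] shift [  1.09 -37.83   0.06] | tcp [679.5 138.4 300.6] t 2.85 F [-0.2 -0.2 -0.9] open 0.2
```

View pics/w2.png

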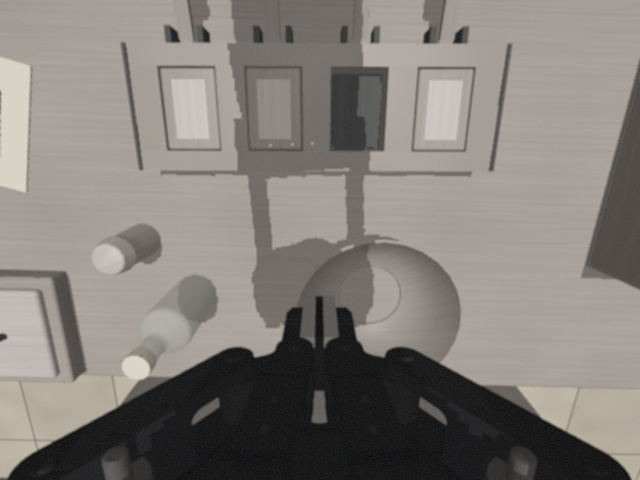

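The pockets appear at (190,108), (273,108), (359,108) (empty) and (443,108). Now the trivet view.

Request:
carry_out:
  commands:
    - [[0,0,15.9,1.1,-37.8,0,-1],[0,0,15.9,1.1,-37.8,0,-1],[0,0,15.9,1.1,-37.8,0,-1],[0,0,15.9,1.1,-37.8,0,-1],[0,0,15.9,1.1,-37.8,0,-1],[0,0,15.9,1.1,-37.8,0,-1],[0,0,15.9,1.1,-37.8,0,-1],[0,0,15.9,1.1,-37.8,0,-1],[0,0,15.9,1.1,-37.8,0,-1],[0,0,15.9,1.1,-37.8,0,-1]]

```text
t: 4.1
tcp_pos: [680.3, -238.4, 300.7]
tcp_rot: [0.123, 0.992, -0.0, 0.0]
contact_force: [0.0, 0.5, -0.0]
opening: -0.2
```

```bash
python3 - <<'E'
from h import *
c=cam("wrist"); cv2.imwrite("pics/w3.png",c["image"]); np.savez("w3.npz",**c); go(451,-3,130,91.7)
def rect(c,m,z,nm,amin,amax):
    for k in cv2.findContours(m,cv2.RETR_LIST,cv2.CHAIN_APPROX_NONE)[0]:
        a=cv2.contourArea(k)
        if not amin<a<amax: continue
        P=ray(c,k[:,0,:],z)[:,:2].astype(np.float32); r=cv2.minAreaRect(P); b=cv2.boxPoints(r); e=b[1]-b[0],b[2]-b[1]
        l=max(e,key=np.linalg.norm); ang=(np.degrees(np.arctan2(l[1],l[0]))+90)%180-90
        q=k[:,0,:].mean(0)
        print(nm,q.round(0),np.round(r[0],1),np.round([np.linalg.norm(x) for x in e],1),round(float(ang),2))
w2=dict(np.load("w2.npz"))
g=cv2.cvtColor(w2["image"],cv2.COLOR_BGR2GRAY)
bh=cv2.morphologyEx(g,cv2.MORPH_BLACKHAT,np.ones((9,9)))
m=((bh>20)*255).astype(np.uint8); m[:50]=0;m[165:]=0;m[:,:150]=0;m[:,485:]=0
rect(w2,m,52,"pocket",2500,12000)
g=cv2.cvtColor(c["image"],cv2.COLOR_BGR2GRAY)
rect(c,((g>150)*255).astype(np.uint8),3,"white3",2000,60000)
rect(c,((g>150)*255).astype(np.uint8),16,"white16",2000,60000)
m=((g<90)*255).astype(np.uint8);m=cv2.morphologyEx(m,cv2.MORPH_CLOSE,np.ones((9,9)))
rect(c,m,14,"dark14",2000,60000)
E
```

```text
turn [-1.00e-02  2.00e-02 -1.58e+01] shift [27.98 17.27 17.05] | tcp [ 680.3 -238.6  300.6] t 4.15 F [-0.9  0.4 -0. ] open 0.0
pocket [442. 108.] [569.2 264.1] [55.8 78.5] 1.6
pocket [190. 108.] [ 5.761e+02 -5.000e-01] [56.  78.3] 1.66
pocket [442. 108.] [568.9 264. ] [60.3 83.4] 1.56
pocket [190. 107.] [576.2  -1.2] [60.3 84.2] 1.5
white3 [511. 270.] [832.9 -10.1] [ 73.7 115.4] 50.19
white3 [273. 136.] [ 589.  -273.2] [82.8 59.9] -14.12
white3 [514. 220.] [763.8 -15.4] [369.3 359.9] -1.71
white3 [103. 186.] [ 592.1 -470.2] [121.8 308.7] 2.99
white3 [525.  52.] [572.2  28.2] [59.1 86.2] 1.62
white3 [612.  34.] [574.1 125.5] [55.5 76.8] 0.93
white3 [537.  61.] [572.7  58.6] [188.1 135.8] -88.35
white16 [511. 270.] [826.3 -16.3] [ 71.5 112. ] 50.19
white16 [273. 136.] [ 589.6 -271.6] [80.4 58.2] -14.12
white16 [514. 220.] [759.2 -21.4] [358.4 349.4] -1.71
white16 [103. 186.] [ 592.5 -462.9] [118.3 299.6] 2.99
white16 [525.  52.] [573.3  20.9] [57.4 83.7] 1.62
white16 [612.  34.] [575.1 115.3] [53.8 74.5] 0.93
white16 [537.  61.] [573.7  50.4] [182.6 131.8] -88.35
dark14 [306. 426.] [ 957.8 -309.6] [ 324.  1015.8] 75.95
dark14 [273. 136.] [ 589.4 -271.7] [76.3 54.1] -14.12
dark14 [456.  70.] [573.2 -54.3] [ 26.4 140.3] 1.23
```

View pics/w3.png

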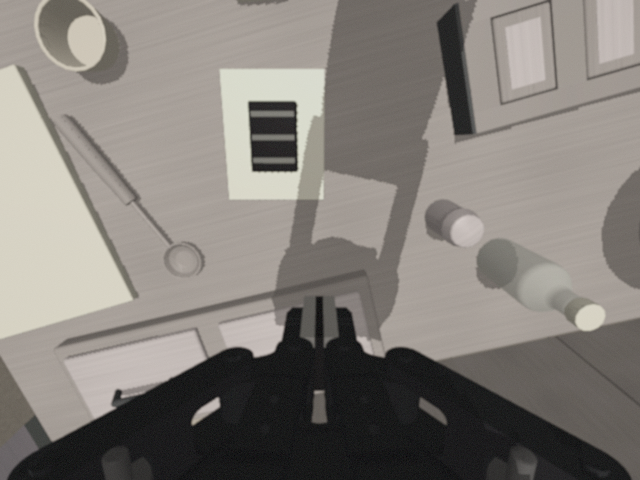

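The wrist and top views agree:
- **Trivet:** (589.2,-271.9), yaw -14.1°
- **Tin 1:** (576.2,-0.8)
- **Tin 2:** (573.8,87.5)
- **Tin 4:** (569.0,264.1)
- **Rail:** yaw 1.6°

Now press lever 1.

Request:
carry_out:
  commands:
    - [[0,0,-15.8,28,17.3,17,-1],[0,0,-15.8,28,17.3,17,-1],[0,0,-15.8,28,17.3,17,-1],[0,0,-15.8,28,17.3,17,-1],[0,0,-15.8,28,17.3,17,-1],[0,0,-15.8,28,17.3,17,-1],[0,0,-15.8,28,17.3,17,-1],[0,0,-15.8,28,17.3,17,-1],[0,0,-15.8,28,17.3,17,-1],[0,0,-15.8,28,17.3,17,-1]]

```text
t: 5.4
tcp_pos: [451.6, -3.9, 130.6]
tcp_rot: [-0.014, 1.0, -0.0, 0.0]
contact_force: [0.1, 0.3, 0.5]
opening: 0.1
```

```bash
python3 - <<'E'
from h import *
go(451.5,-3.7,75,91.6);go(451.5,-3.7,31,91.6)
E
```

```text
turn [-0.01  0.02 -0.02] shift [0.02 0.03 5.56] | tcp [451.6  -3.9 130.6] t 5.4 F [0.1 0.3 0.5] open 0.1
turn [-0.01  0.02 -0.02] shift [0.02 0.03 9.96] | tcp [451.6  -3.9 130.6] t 5.4 F [0.1 0.3 0.5] open 0.1
```

Request:
carry_out:
  commands:
    - [[0,0,0,0,0,3,-1],[0,0,0,0,0,6,-1],[0,0,0,0,0,7,-1],[0,0,0,0,0,7.7,-1],[0,0,0,0,0,8.4,-1],[0,0,0,0,0,9,-1],[0,0,0,0,0,9.4,-1],[0,0,0,0,0,9.6,-1],[0,0,0,0,0,9.7,-1],[0,0,0,0,0,9.7,-1]]

```text
t: 6.65
tcp_pos: [451.1, -3.8, 34.8]
tcp_rot: [-0.014, 1.0, -0.0, -0.0]
contact_force: [-14.6, 0.2, 22.6]
opening: 0.1
```

Request:
carry_out:
  commands:
    - [[0,0,0,0,0,0.1,-1],[0,0,0,0,0,0.2,-1],[0,0,0,0,0,0.2,-1],[0,0,0,0,0,0.2,-1],[0,0,0,0,0,0.2,-1],[0,0,0,0,0,0.2,-1],[0,0,0,0,0,0.2,-1],[0,0,0,0,0,0.2,-1],[0,0,0,0,0,0.2,-1],[0,0,0,0,0,0.2,-1]]

```text
t: 7.9
tcp_pos: [451.3, -3.8, 34.1]
tcp_rot: [-0.014, 1.0, -0.0, 0.0]
contact_force: [-25.7, 1.6, 49.5]
opening: 0.2
```

```bash
python3 - <<'E'
from h import *
c=cam("top"); print(dpt(c,317,207),dpt(c,319,212),dpt(c,322,216)); c=cam("scene"); crop(c,270,170,460,300,4,"s1.png"); go(576.2,-0.8,130,91.6)
E
```

```text
[590.76141774   5.0681912   71.31796819] [499.0582311   -1.86032087 378.74846941] [488.78039219  -6.74116428 391.52212124]
turn [-0.04  0.01  0.02] shift [-12.49  -0.06  -9.59] | tcp [451.3  -3.8  34.1] t 8.0 F [-25.7   1.7  49.5] open -0.3
```

View pics/s1.png

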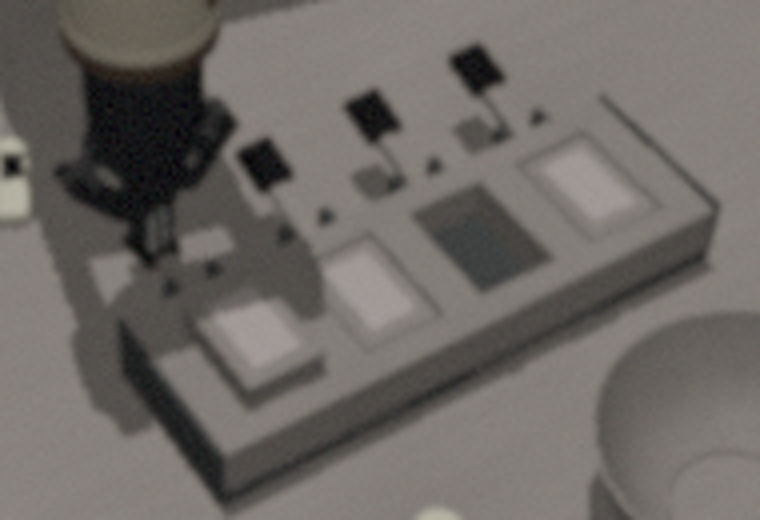

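Tin 1 is up, with its lid at about 71–72 mm and the lever firm at its stop. I'll go over the tin, open, then descend.

Request:
carry_out:
  commands:
    - [[0,0,0,0,0,-5,-1],[0,0,0,0,0,-9.6,-1],[0,0,0,-6,0,-9.6,0.8],[0,0,0,-12.5,0,-9.6,0.8],[0,0,0,-12.5,0,-9.6,0.8],[0,0,0,-12.5,0,-9.6,0.8],[0,0,0,-12.5,0,-9.6,0.8],[0,0,0,-12.5,0,-9.6,0.8],[0,0,0,-12.5,0,-9.6,0.8],[0,0,0,-12.5,0,-9.6,0.8]]

```text
t: 9.25
tcp_pos: [575.8, 0.1, 127.5]
tcp_rot: [-0.014, 1.0, -0.0, 0.0]
contact_force: [1.3, 0.6, 1.0]
opening: 77.0
```

```bash
python3 - <<'E'
from h import *
go(576.2,-0.8,50,91.6)
E
```

```text
turn [-0.01  0.02  0.02] shift [-0.03 -0.09  7.75] | tcp [5.758e+02 1.000e-01 1.275e+02] t 9.25 F [1.3 0.6 1. ] open 77.0
```

Request:
carry_out:
  commands:
    - [[0,0,0,0,-0.1,3,0.8],[0,0,0,0,-0.1,6,0.8],[0,0,0,0,-0.1,7.2,0.8],[0,0,0,0,-0.1,7.7,0.8],[0,0,0,0,-0.1,7.7,0.8],[0,0,0,0,-0.1,7.7,0.2],[0,0,0,0,-0.1,7.7,-0.2],[0,0,0,0,-0.1,7.7,-1],[0,0,0,0,-0.1,7.7,-1],[0,0,0,0,-0.1,7.7,-1]]
  force: 60

```text
t: 10.5
tcp_pos: [576.4, -0.9, 51.2]
tcp_rot: [-0.014, 1.0, -0.0, 0.001]
contact_force: [-0.9, 1.3, 6.8]
opening: 54.7
```

```bash
python3 - <<'E'
from h import *
go(576.2,-0.8,150,91.6)
c=cam("wrist"); cv2.imwrite("pics/w4.png",c["image"])
E
```

```text
turn [-0.02  0.08  0.02] shift [ 0.01  0.01 -9.88] | tcp [576.4  -0.9  51.2] t 10.5 F [-0.9  1.3  6.8] open 54.7
```

View pics/w4.png

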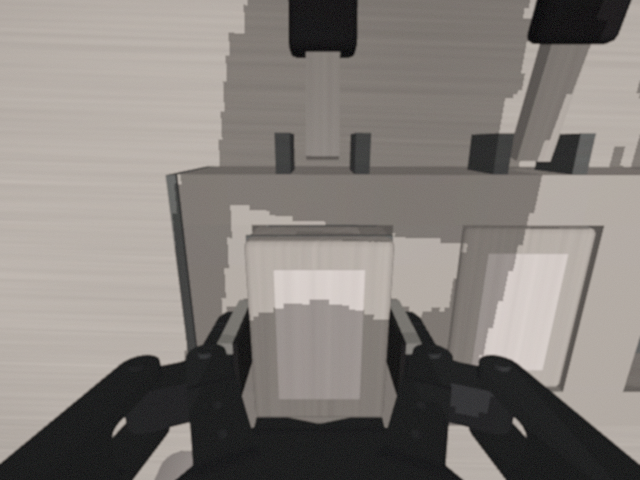

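Tin 1 is gripped with the jaws square on its sides, and its underside should be 5 mm below the TCP. Lifting.

Request:
carry_out:
  commands:
    - [[0,0,0,0,0,-1,-1],[0,0,0,0,0,-3,-1],[0,0,0,0,0,-6,-1],[0,0,0,0,0,-9,-1],[0,0,0,0,0,-10,-1],[0,0,0,0,0,-10,-1],[0,0,0,0,0,-10,-1],[0,0,0,0,0,-10,-1],[0,0,0,0,0,-10,-1],[0,0,0,0,0,-10,-1]]

```text
t: 11.8
tcp_pos: [575.9, -0.9, 150.1]
tcp_rot: [-0.014, 1.0, -0.0, -0.0]
contact_force: [0.3, -0.7, -1.3]
opening: 54.6
```

```bash
python3 - <<'E'
from h import *
go(589.2,-271.9,100,75.9)
c=cam("wrist"); cv2.imwrite("pics/w5.png",c["image"])
print(dpt(c,320,300)) 
E
```

```text
turn [-0.   -0.02 15.72] shift [ -0.57 -27.13   5.01] | tcp [575.9  -0.9 150.1] t 11.8 F [ 0.3 -0.7 -1.3] open 54.6
[559.47033861  -1.55027973 172.79066898]
```

View pics/w5.png

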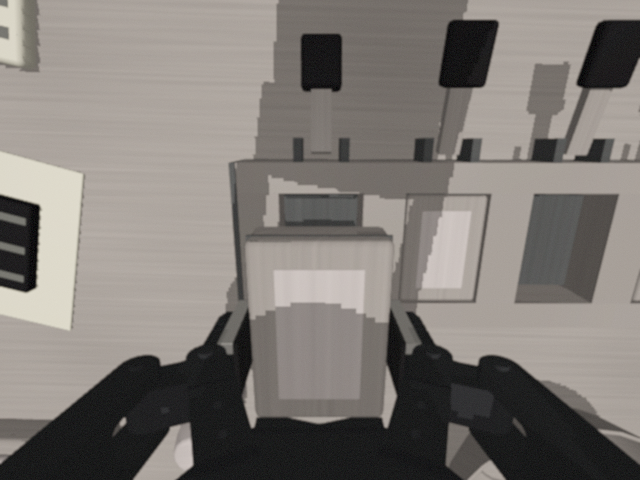

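```bash
python3 - <<'E'
from h import *
c=cam("wrist")
P=ray(c,[[247,239],[392,238],[386,416],[257,417]],171); print(P.round(1),P.mean(0))
E
```

```text
[[536.6 -29.1 171. ]
 [534.7  24.2 171. ]
 [614.8  28.8 171. ]
 [616.9 -27.3 171. ]] [575.73189157  -0.8624975  171.        ]
```

Request:
carry_out:
  commands:
    - [[0,0,5,0,-4,0,-1],[0,0,10,0,-10,0,-1],[0,0,15.7,-0.6,-16,0,-1],[0,0,15.7,-0.6,-22,0,-1],[0,0,15.7,-0.6,-27.1,0,-1],[0,0,15.7,-0.6,-27.1,3,-1],[0,0,15.7,-0.6,-27.1,5,-1],[0,0,15.7,-0.6,-27.1,5,-1],[0,0,15.7,-0.6,-27.1,5,-1],[0,0,15.7,-0.6,-27.1,5,-1]]

```text
t: 13.15
tcp_pos: [590.1, -271.4, 101.6]
tcp_rot: [0.122, 0.992, -0.0, 0.001]
contact_force: [0.1, -0.4, -2.1]
opening: 54.1
```

```bash
python3 - <<'E'
from h import *
go(589.2,-271.9,19.5,75.9)
c=cam("wrist"); cv2.imwrite("pics/w6.png",c["image"])
E
```

```text
turn [-0.04  0.09  0.06] shift [ 0.09 -0.06  8.21] | tcp [ 590.1 -271.4  101.6] t 13.15 F [ 0.1 -0.4 -2.1] open 54.1
```

View pics/w6.png

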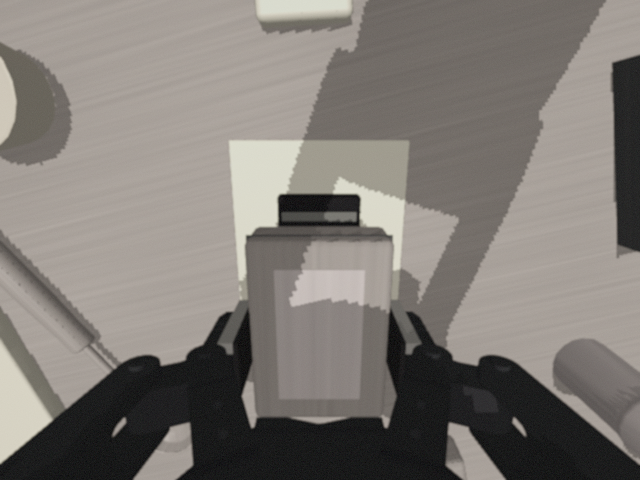

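The tin is centred on the TCP and square over the trivet. Lowering.

Request:
carry_out:
  commands:
    - [[0,0,0,0.1,-0.05,3,-1],[0,0,0,0.1,-0.05,5.5,-1],[0,0,0,0.1,-0.05,7,-1],[0,0,0,0.1,-0.05,7.7,-1],[0,0,0,0.1,-0.05,8,-1],[0,0,0,0.1,-0.05,8.2,-1],[0,0,0,0.1,-0.05,8.2,-1],[0,0,0,0.1,-0.05,8.2,-1],[0,0,0,0.1,-0.05,8.2,-1],[0,0,0,0.1,-0.05,8.2,-1]]

```text
t: 14.45
tcp_pos: [588.9, -272.0, 19.7]
tcp_rot: [0.123, 0.992, -0.0, 0.001]
contact_force: [-3.7, 1.6, 6.7]
opening: 54.1
```

```bash
python3 - <<'E'
from h import *
go(589.2,-271.9,19,75.9)
E
```

```text
turn [-0.03  0.07  0.02] shift [-0.03  0.02  0.07] | tcp [ 588.9 -272.    19.7] t 14.45 F [-3.7  1.6  6.7] open 54.1
```

It's seated, with 6.7 N of contact. Release and rise.

Request:
carry_out:
  commands:
    - [[0,0,0,0,0,0,0.7],[0,0,0,0,0,0,0.7],[0,0,0,0,0,0,0.7],[0,0,0,0,0,0,0.7],[0,0,0,0,0,-2,0.7],[0,0,0,0,0,-7,0.7],[0,0,0,0,0,-13,0.7],[0,0,0,0,0,-15,0.7],[0,0,0,0,0,-15,0.7],[0,0,0,0,0,-15,0.7]]

```text
t: 15.7
tcp_pos: [588.2, -271.7, 167.8]
tcp_rot: [0.123, 0.992, 0.0, -0.0]
contact_force: [0.1, -0.2, 0.0]
opening: 72.5
```

```bash
python3 - <<'E'
from h import *
go(448.7,83.5,130,91.6)
c=cam("top"); crop(c,360,150,480,310,3.5,"t2.png")
c=cam("wrist"); cv2.imwrite("pics/w7.png",c["image"])
E
```

```text
turn [  0.02  -0.05 -15.68] shift [22.17 31.05  3.81] | tcp [ 588.2 -271.7  167.8] t 15.7 F [ 0.1 -0.2  0. ] open 72.5
```

View pics/w7.png

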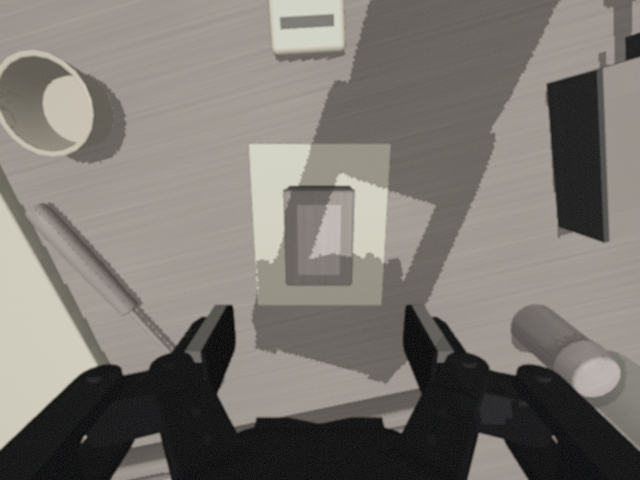

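```bash
python3 - <<'E'
from h import *
c=cam("wrist")
def q(p,z):
    P=ray(c,p,z); e=(P[2]+P[3]-P[0]-P[1]); print(P.mean(0).round(1),np.degrees(np.arctan2(e[1],e[0])).round(2),np.linalg.norm(e)/2)
q([[249,144],[390,144],[382,305],[258,305]],3); q([[284,188],[354,188],[352,286],[286,286]],40)
E
```

```text
[ 590.2 -271.9    3. ] -13.89 150.21712264416232
[ 588.5 -272.2   40. ] -14.1 81.98836885239376
```

Request:
carry_out:
  commands:
    - [[0,0,-15.7,22.2,31,3.8,-1],[0,0,-15.7,22.2,31,3.8,-1],[0,0,-15.7,22.2,31,3.8,-1],[0,0,-15.7,22.2,31,3.8,-1],[0,0,-15.7,22.2,31,3.8,-1],[0,0,-15.7,22.2,31,3.8,-1],[0,0,-15.7,22.2,31,3.8,-1],[0,0,-15.7,22.2,31,3.8,-1],[0,0,-15.7,22.2,31,3.8,-1],[0,0,-15.7,22.2,31,3.8,-1]]

```text
t: 17.1
tcp_pos: [449.0, 81.9, 130.2]
tcp_rot: [-0.013, 1.0, -0.0, -0.0]
contact_force: [0.5, -0.9, -0.2]
opening: 0.2
```

```bash
python3 - <<'E'
from h import *
go(448.7,83.5,33,91.6)
E
```

```text
turn [-0.01 -0.02 -0.07] shift [0.02 0.16 9.72] | tcp [449.   81.9 130.2] t 17.1 F [ 0.5 -0.9 -0.2] open 0.2
```

Request:
carry_out:
  commands:
    - [[0,0,0,0,0.1,3,-1],[0,0,0,0,0.1,6,-1],[0,0,0,0,0.1,7,-1],[0,0,0,0,0.1,7.7,-1],[0,0,0,0,0.1,8.4,-1],[0,0,0,0,0.1,9,-1],[0,0,0,0,0.1,9.5,-1],[0,0,0,0,0.1,9.8,-1],[0,0,0,0,0.1,9.9,-1],[0,0,0,0,0.1,9.9,-1]]

```text
t: 18.35
tcp_pos: [448.8, 83.4, 34.0]
tcp_rot: [-0.014, 1.0, -0.0, 0.0]
contact_force: [-26.0, -1.4, 50.4]
opening: 0.3
```

```bash
python3 - <<'E'
from h import *
c=cam("top"); print(dpt(c,281,206),dpt(c,283,202)); go(573.8,87.5,130,91.6)
E
```

```text
[595.09885985  91.39605914  74.80870946] [605.19509822  86.55877499  73.72733168]
turn [-0.02  0.   -0.01] shift [-12.5    0.06  -9.6 ] | tcp [448.8  83.4  34. ] t 18.4 F [-25.1  -2.7  49.9] open 0.1
```

Request:
carry_out:
  commands:
    - [[0,0,0,0,0,-5,-1],[0,0,0,0,0,-9.6,-1],[0,0,0,-6,0,-9.6,0.7],[0,0,0,-12.5,0,-9.6,0.7],[0,0,0,-12.5,0,-9.6,0.7],[0,0,0,-12.5,0,-9.6,0.7],[0,0,0,-12.5,0,-9.6,0.7],[0,0,0,-12.5,0,-9.6,0.7],[0,0,0,-12.5,0,-9.6,0.7],[0,0,0,-12.5,0,-9.6,0.7]]

```text
t: 19.65
tcp_pos: [573.4, 87.4, 127.5]
tcp_rot: [-0.014, 1.0, -0.0, 0.0]
contact_force: [0.1, 0.5, -0.4]
opening: 72.7
```

```bash
python3 - <<'E'
from h import *
go(573.8,87.5,51,91.6)
E
```

```text
turn [-0.01  0.02  0.02] shift [-0.04  0.01  7.65] | tcp [573.4  87.4 127.5] t 19.65 F [ 0.1  0.5 -0.4] open 72.7
```

Request:
carry_out:
  commands:
    - [[0,0,0,0,0,3,0.7],[0,0,0,0,0,6,0.7],[0,0,0,0,0,7.2,0.7],[0,0,0,0,0,7.6,0.7],[0,0,0,0,0,7.6,0.7],[0,0,0,0,0,7.6,0.2],[0,0,0,0,0,7.6,-0.2],[0,0,0,0,0,7.6,-1],[0,0,0,0,0,7.6,-1],[0,0,0,0,0,7.6,-1]]

```text
t: 20.9
tcp_pos: [574.1, 87.4, 52.3]
tcp_rot: [-0.014, 1.0, -0.0, 0.001]
contact_force: [-1.2, 0.4, 6.8]
opening: 54.5
```

Request:
carry_out:
  commands:
    - [[0,0,0,0,0,-1,-1],[0,0,0,0,0,-3,-1],[0,0,0,0,0,-6,-1],[0,0,0,0,0,-9,-1],[0,0,0,0,0,-10,-1],[0,0,0,0,0,-10,-1],[0,0,0,0,0,-10,-1],[0,0,0,0,0,-10,-1],[0,0,0,0,0,-10,-1],[0,0,0,0,0,-10,-1]]

```text
t: 22.15
tcp_pos: [573.5, 87.4, 151.1]
tcp_rot: [-0.014, 1.0, -0.0, -0.0]
contact_force: [0.3, -0.6, -2.5]
opening: 54.4
```

```bash
python3 - <<'E'
from h import *
c=cam("wrist"); cv2.imwrite("pics/w8.png",c["image"]); print(dpt(c,320,300))
go(589.2,-272,150,75.9)
E
```

```text
[557.51283917  86.72212445 172.79796038]
turn [-1.000e-02 -1.000e-02  1.572e+01] shift [ -0.55 -35.97   0.12] | tcp [573.5  87.4 151.2] t 22.2 F [ 1.2  0.3 -1.7] open 54.3
```

View pics/w8.png

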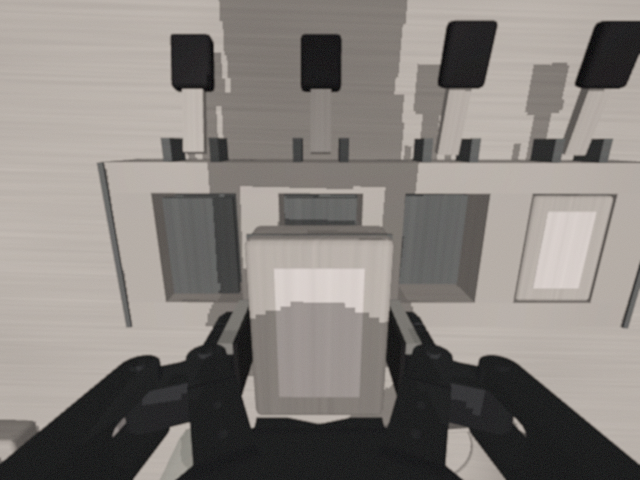

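Tin 2 is held squarely. Over to the pile.

Request:
carry_out:
  commands:
    - [[0,0,4,0,-4,0,-1],[0,0,8,0,-10,0,-1],[0,0,12,-0.3,-16,0,-1],[0,0,15.7,-0.5,-22,0,-1],[0,0,15.7,-0.5,-28,0,-1],[0,0,15.7,-0.5,-33,0,-1],[0,0,15.7,-0.5,-36,0,-1],[0,0,15.7,-0.5,-36,3,-1],[0,0,15.7,-0.5,-36,5,-1],[0,0,15.7,-0.5,-36,5,-1]]

```text
t: 23.45
tcp_pos: [588.1, -271.6, 99.8]
tcp_rot: [0.122, 0.992, 0.001, -0.001]
contact_force: [0.5, 0.3, -1.7]
opening: 54.7
```

```bash
python3 - <<'E'
from h import *
c=cam("wrist"); cv2.imwrite("pics/w9.png",c["image"])
go(589.2,-272,45.5,75.9)
E
```

```text
turn [ 0.01 -0.05  0.05] shift [-0.06 -0.01  5.57] | tcp [ 588.7 -271.8  101.2] t 23.5 F [ 0.5 -0.3 -0.7] open 54.4
```

View pics/w9.png

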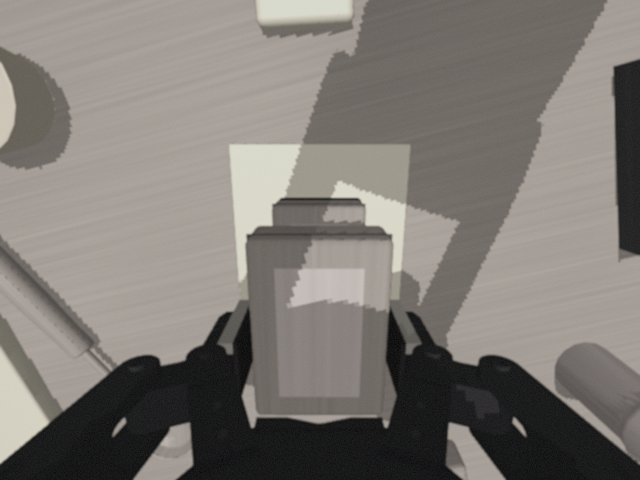

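Request:
carry_out:
  commands:
    - [[0,0,0,0,0,2,-1],[0,0,0,0,0,3.5,-1],[0,0,0,0,0,4.5,-1],[0,0,0,0,0,5,-1],[0,0,0,0,0,5.3,-1],[0,0,0,0,0,5.5,-1],[0,0,0,0,0,5.5,-1],[0,0,0,0,0,5.5,-1],[0,0,0,0,0,5.5,-1],[0,0,0,0,0,5.5,-1]]

```text
t: 24.75
tcp_pos: [588.9, -272.4, 46.8]
tcp_rot: [0.123, 0.992, -0.0, 0.0]
contact_force: [-1.7, 0.2, 5.4]
opening: 54.7
```

```bash
python3 - <<'E'
from h import *
go(589.2,-272,45.5,75.9)
E
```

```text
turn [-0.02  0.04  0.02] shift [-0.02  0.05  0.13] | tcp [ 588.9 -272.4   46.8] t 24.75 F [-1.7  0.2  5.4] open 54.7
```

Request:
carry_out:
  commands:
    - [[0,0,0,0,0,0,0.7],[0,0,0,0,0,0,0.7],[0,0,0,0,0,0,0.7],[0,0,0,0,0,0,0.7],[0,0,0,0,0,-2,0.7],[0,0,0,0,0,-7,0.7],[0,0,0,0,0,-12,0.7],[0,0,0,0,0,-13,0.7],[0,0,0,0,0,-13,0.7],[0,0,0,0,0,-13,0.7]]

```text
t: 26.0
tcp_pos: [588.3, -272.1, 175.1]
tcp_rot: [0.123, 0.992, 0.0, -0.001]
contact_force: [0.1, -0.1, -1.1]
opening: 72.9
```

```bash
python3 - <<'E'
from h import *
c=cam("wrist"); cv2.imwrite("pics/w10.png",c["image"])
go(444.2,259.8,130,91.6)
E
```

```text
turn [  0.05  -0.11 -15.68] shift [26.91 48.08  4.58] | tcp [ 588.3 -272.1  175. ] t 26.05 F [-0.7  0.3 -0.8] open 72.2
```

View pics/w10.png

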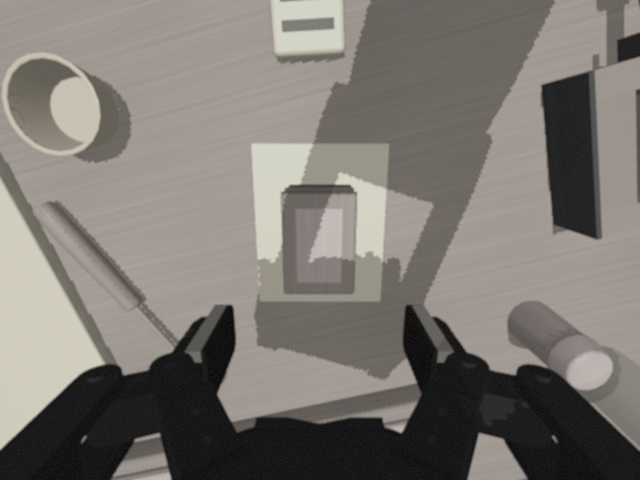

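The pile is straight. On to lever 4.

Request:
carry_out:
  commands:
    - [[0,0,-15.7,26.9,48.1,4.6,-1],[0,0,-15.7,26.9,48.1,4.6,-1],[0,0,-15.7,26.9,48.1,4.6,-1],[0,0,-15.7,26.9,48.1,4.6,-1],[0,0,-15.7,26.9,48.1,4.6,-1],[0,0,-15.7,26.9,48.1,4.6,-1],[0,0,-15.7,26.9,48.1,4.6,-1],[0,0,-15.7,26.9,48.1,4.6,-1],[0,0,-15.7,26.9,48.1,4.6,-1],[0,0,-15.7,26.9,48.1,4.6,-1]]

```text
t: 27.3
tcp_pos: [443.0, 262.3, 129.0]
tcp_rot: [-0.016, 1.0, -0.0, -0.001]
contact_force: [-0.1, -0.4, -0.0]
opening: 0.2
```

```bash
python3 - <<'E'
from h import *
go(444.2,259.8,33,91.6)
E
```

```text
turn [-0.02 -0.13  0.26] shift [-0.13 -0.25  9.6 ] | tcp [443.  262.3 129. ] t 27.3 F [-0.1 -0.4 -0. ] open 0.2
```

Request:
carry_out:
  commands:
    - [[0,0,0,0,0,3,-1],[0,0,0,0,0,6,-1],[0,0,0,0,0,7,-1],[0,0,0,0,0,7.7,-1],[0,0,0,0,0,8.4,-1],[0,0,0,0,0,9,-1],[0,0,0,0,0,9.5,-1],[0,0,0,0,0,9.8,-1],[0,0,0,0,0,9.9,-1],[0,0,0,0,0,9.9,-1]]

```text
t: 28.55
tcp_pos: [444.8, 259.3, 34.2]
tcp_rot: [-0.014, 1.0, 0.0, -0.0]
contact_force: [-25.0, -7.5, 50.9]
opening: -0.3
```

```bash
python3 - <<'E'
from h import *
c=cam("top"); print(dpt(c,208,208),dpt(c,210,212)); go(569,264.1,130,91.6)
E
```

```text
[594.87958396 266.49113099  78.2520801 ] [586.14631166 262.78893058  73.26952272]
turn [ 0. -0. -0.] shift [-12.42   0.14  -9.58] | tcp [444.8 259.3  34.2] t 28.6 F [-24.   -6.4  50. ] open 0.0
```

Request:
carry_out:
  commands:
    - [[0,0,0,0,0,-5,-1],[0,0,0,0,0,-9.6,-1],[0,0,0,-6,0.1,-9.6,0.7],[0,0,0,-12.4,0.1,-9.6,0.7],[0,0,0,-12.4,0.1,-9.6,0.7],[0,0,0,-12.4,0.1,-9.6,0.7],[0,0,0,-12.4,0.1,-9.6,0.7],[0,0,0,-12.4,0.1,-9.6,0.7],[0,0,0,-12.4,0.1,-9.6,0.7],[0,0,0,-12.4,0.1,-9.6,0.7]]

```text
t: 29.85
tcp_pos: [568.6, 264.2, 127.5]
tcp_rot: [-0.014, 1.0, -0.0, 0.0]
contact_force: [-0.3, 0.8, 0.1]
opening: 72.6
```

```bash
python3 - <<'E'
from h import *
go(569,264.1,51.5,91.6)
E
```

```text
turn [-0.    0.02  0.03] shift [-0.04 -0.02  7.6 ] | tcp [568.6 264.2 127.5] t 29.85 F [-0.3  0.8  0.1] open 72.6
```

Request:
carry_out:
  commands:
    - [[0,0,0,0,0,3,0.7],[0,0,0,0,0,6,0.7],[0,0,0,0,0,7.2,0.7],[0,0,0,0,0,7.6,0.7],[0,0,0,0,0,7.6,0.7],[0,0,0,0,0,7.6,0.2],[0,0,0,0,0,7.6,-0.2],[0,0,0,0,0,7.6,-1],[0,0,0,0,0,7.6,-1],[0,0,0,0,0,7.6,-1]]

```text
t: 31.1
tcp_pos: [569.2, 264.4, 52.3]
tcp_rot: [-0.014, 1.0, 0.0, 0.001]
contact_force: [-1.4, -0.2, 6.8]
opening: 54.4
```

Request:
carry_out:
  commands:
    - [[0,0,0,0,0,-1,-1],[0,0,0,0,0,-3,-1],[0,0,0,0,0,-6,-1],[0,0,0,0,0,-9,-1],[0,0,0,0,0,-12,-1],[0,0,0,0,0,-12,-1],[0,0,0,0,0,-12,-1],[0,0,0,0,0,-12,-1],[0,0,0,0,0,-12,-1],[0,0,0,0,0,-12,-1]]

```text
t: 32.35
tcp_pos: [568.6, 264.1, 170.9]
tcp_rot: [-0.014, 1.0, -0.0, -0.0]
contact_force: [0.3, -0.5, -2.4]
opening: 54.8
```

```bash
python3 - <<'E'
from h import *
c=cam("wrist"); cv2.imwrite("pics/w11.png",c["image"]); print(dpt(c,320,300))
go(589.2,-272,170,75.9)
E
```

```text
[553.02780384 263.48770888 191.8946467 ]
turn [-0.02 -0.03 15.72] shift [ -0.54 -53.65   0.11] | tcp [568.7 264.1 171. ] t 32.4 F [-0.8 -0.6 -3.3] open 54.1
```

View pics/w11.png

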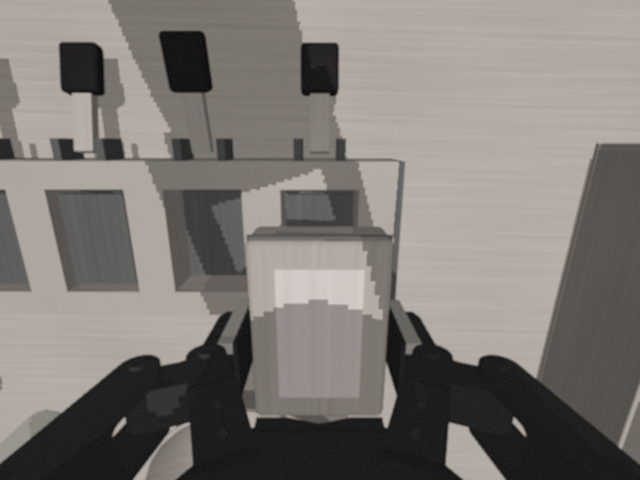

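Tin 4 is held well. I'll carry it across in two calls.

Request:
carry_out:
  commands:
    - [[0,0,2,0,-3,0,-1],[0,0,4,0,-8,0,-1],[0,0,6,0,-13,0,-1],[0,0,8,0,-18,0,-1],[0,0,10,0,-23,0,-1],[0,0,12,0,-28,0,-1],[0,0,14,-0.2,-33,0,-1],[0,0,15.7,-0.4,-38,0,-1],[0,0,15.7,-0.5,-43,0,-1],[0,0,15.7,-0.5,-47,0,-1]]

```text
t: 33.65
tcp_pos: [586.8, -207.5, 171.2]
tcp_rot: [0.123, 0.992, -0.0, -0.0]
contact_force: [0.7, -0.1, -2.0]
opening: 54.8
```

```bash
python3 - <<'E'
from h import *
go(589.2,-272,120,75.9)
E
```

```text
turn [-0.01 -0.   -0.03] shift [-1.8  -6.2   5.12] | tcp [ 586.8 -207.5  171.2] t 33.65 F [ 0.7 -0.1 -2. ] open 54.8
```

Request:
carry_out:
  commands:
    - [[0,0,0,-0.8,-3,0,-1],[0,0,0,-1.8,-6.3,0,-1],[0,0,0,-1.8,-6.3,2,-1],[0,0,0,-1.8,-6.3,4,-1],[0,0,0,-1.8,-6.3,5,-1],[0,0,0,-1.8,-6.3,5,-1],[0,0,0,-1.8,-6.3,5,-1],[0,0,0,-1.8,-6.3,5,-1],[0,0,0,-1.8,-6.3,5,-1],[0,0,0,-1.8,-6.3,5,-1]]

```text
t: 34.9
tcp_pos: [589.2, -271.0, 121.5]
tcp_rot: [0.123, 0.992, -0.0, 0.0]
contact_force: [-0.3, -0.0, -1.9]
opening: 54.3
```

```bash
python3 - <<'E'
from h import *
c=cam("wrist"); cv2.imwrite("pics/w12.png",c["image"])
go(589.2,-272,71.5,75.9)
E
```

```text
turn [-0.01  0.    0.02] shift [-0.03 -0.09  4.99] | tcp [ 589.2 -271.   121.4] t 34.95 F [ 0.4 -0.4 -1.6] open 54.8
```

View pics/w12.png

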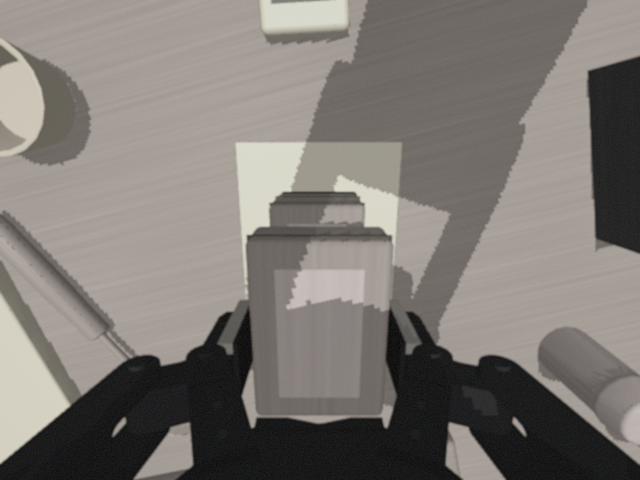

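Request:
carry_out:
  commands:
    - [[0,0,0,0,-0.1,1.5,-1],[0,0,0,0,-0.1,3,-1],[0,0,0,0,-0.1,4,-1],[0,0,0,0,-0.1,4.5,-1],[0,0,0,0,-0.1,4.8,-1],[0,0,0,0,-0.1,4.9,-1],[0,0,0,0,-0.1,4.9,-1],[0,0,0,0,-0.1,4.9,-1],[0,0,0,0,-0.1,4.9,-1],[0,0,0,0,-0.1,4.9,-1]]

```text
t: 36.2
tcp_pos: [589.1, -272.0, 72.9]
tcp_rot: [0.123, 0.992, -0.0, 0.0]
contact_force: [-2.9, 1.1, 6.4]
opening: 54.4
```

Seated. Release and look.

Request:
carry_out:
  commands:
    - [[0,0,0,0,0,0,0.7],[0,0,0,0,0,0,0.7],[0,0,0,0,0,0,0.7],[0,0,0,0,0,0,0.7],[0,0,0,0,0,-2,0.7],[0,0,0,0,0,-7,0.7],[0,0,0,0,0,-12,0.7],[0,0,0,0,0,-13,0.7],[0,0,0,0,0,-13,0.7],[0,0,0,0,0,-13,0.7]]

```text
t: 37.45
tcp_pos: [588.5, -271.7, 201.1]
tcp_rot: [0.123, 0.992, 0.0, -0.001]
contact_force: [-0.5, 0.2, -0.6]
opening: 72.5
```

```bash
python3 - <<'E'
from h import *
c=cam("wrist"); cv2.imwrite("pics/w13.png",c["image"])
c=cam("top"); g=cv2.cvtColor(c["image"],cv2.COLOR_BGR2GRAY); crop(c,380,160,480,310,4,"t13.png")
go(480,-240,200,78.7)
E
```

```text
turn [ 0.03 -0.11 -2.78] shift [11.3   0.44  0.12] | tcp [ 588.6 -271.7  201. ] t 37.55 F [ 0.3 -0.5 -0.5] open 72.8
```

View pics/w13.png

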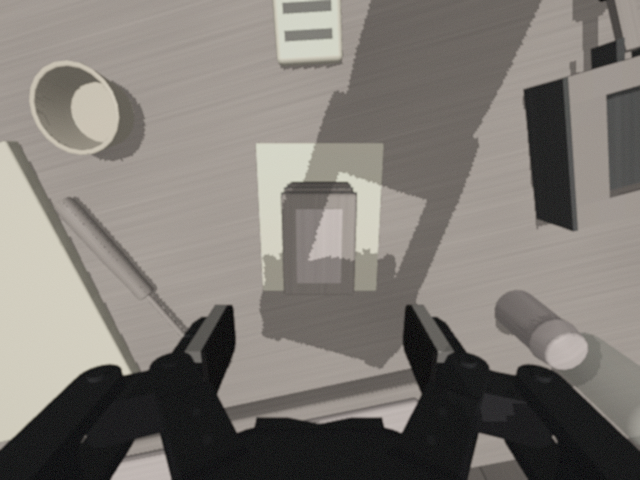

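View pics/t13.png

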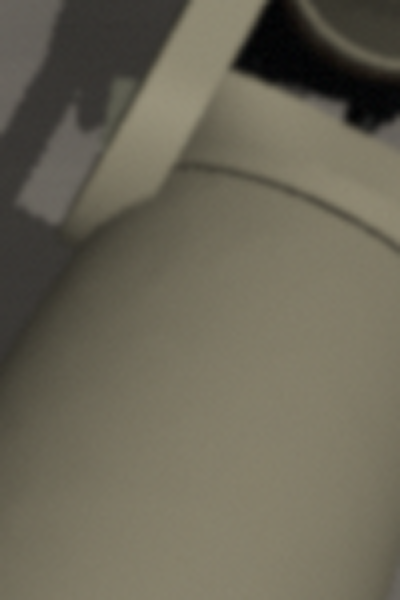

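The pile is straight in the wrist view (lid at 281–356, 192–293). Next I'll look at the pack from closer.

Request:
carry_out:
  commands:
    - [[0,0,-2.8,10,0.4,0,0.7],[0,0,-2.8,10,0.4,0,0.7],[0,0,-2.8,10,0.4,0,0.7],[0,0,-2.8,10,0.4,0,0.7],[0,0,-2.8,10,0.4,0,0.7],[0,0,-2.8,10,0.4,0,0.7],[0,0,-2.8,10,0.4,0,0.7],[0,0,-2.8,10,0.4,0,0.7],[0,0,-2.8,10,0.4,0,0.7],[0,0,-2.8,10,0.4,0,0.7]]

```text
t: 38.8
tcp_pos: [492.9, -243.8, 202.4]
tcp_rot: [0.098, 0.995, -0.0, 0.0]
contact_force: [0.2, -0.3, -0.2]
opening: 72.7
```

```bash
cat > pk.py <<'E'
from h import *
def rect(c,m,z,nm,amin,amax):
    for k in cv2.findContours(m,cv2.RETR_EXTERNAL,cv2.CHAIN_APPROX_NONE)[0]:
        a=cv2.contourArea(k)
        if not amin<a<amax: continue
        P=ray(c,k[:,0,:],z)[:,:2].astype(np.float32); r=cv2.minAreaRect(P); b=cv2.boxPoints(r); e=b[1]-b[0],b[2]-b[1]
        l=max(e,key=np.linalg.norm); ang=(np.degrees(np.arctan2(l[1],l[0]))+90)%180-90
        print(nm,k[:,0,:].mean(0).round(0),np.round(r[0],1),np.round([np.linalg.norm(x) for x in e],1),round(float(ang),2))
E
python3 - <<'E'
from pk import *
c=cam("wrist"); cv2.imwrite("pics/w14.png",c["image"])
g=cv2.cvtColor(c["image"],cv2.COLOR_BGR2GRAY); m=((c["image"].min(2)>165)*255).astype(np.uint8)
cv2.imwrite("pics/m14.png",m)
rect(c,m,16,"w",2000,60000); s=telemetry.read_state(); print(s["tcp_pos"])
E
```

```text
w [ 27. 337.] [ 584.9 -568.7] [283.5  98.5] -26.29
w [ 91. 215.] [ 444.3 -459.2] [76.6 76. ] -47.2
w [303. 133.] [ 410.8 -238.3] [77.1 53.8] -11.44
[ 492.8968933  -243.74015473  202.37094145]
```

View pics/w14.png

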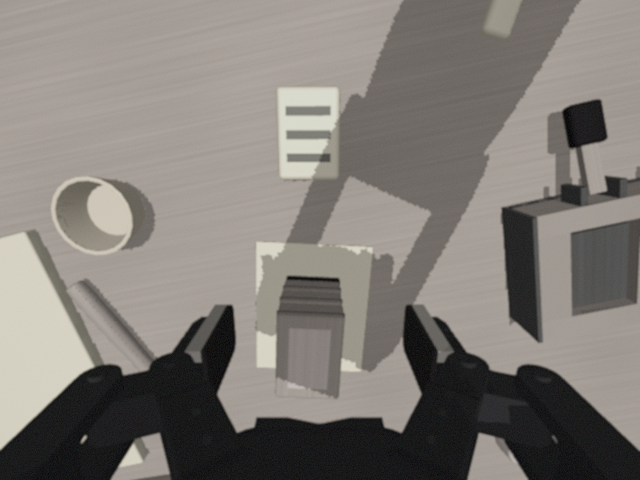

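View pics/m14.png

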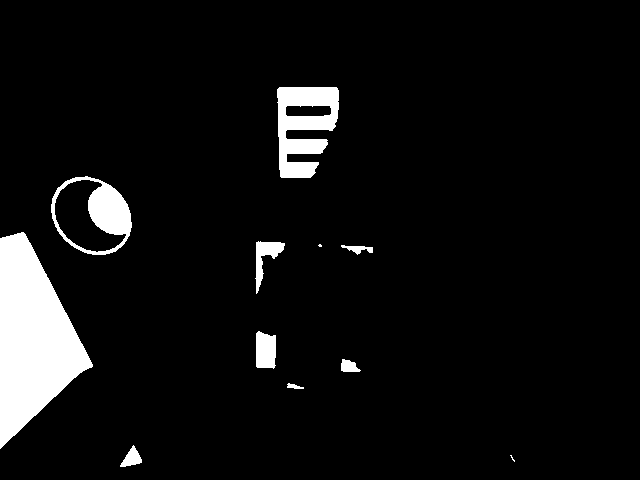

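The pack hasn't moved: (411,-238), yaw -11.4° in both views. Going for it.

```bash
python3 - <<'E'
from h import *
go(411,-237.8,70,78.6)
E
```

```text
turn [-0.01  0.    0.12] shift [ 8.15 -1.02 13.24] | tcp [ 492.9 -243.7  202.4] t 38.85 F [-0.4  0.2 -0.1] open 72.0
```

Request:
carry_out:
  commands:
    - [[0,0,0.1,8.1,-1,0,0.7],[0,0,0.1,8.1,-1,3,0.7],[0,0,0.1,8.1,-1,8,0.7],[0,0,0.1,8.1,-1,13.2,0.7],[0,0,0.1,8.1,-1,13.2,0.7],[0,0,0.1,8.1,-1,13.2,0.7],[0,0,0.1,8.1,-1,13.2,0.7],[0,0,0.1,8.1,-1,13.2,0.7],[0,0,0.1,8.1,-1,13.2,0.7],[0,0,0.1,8.1,-1,13.2,0.7]]

```text
t: 40.1
tcp_pos: [411.5, -237.8, 70.5]
tcp_rot: [0.099, 0.995, -0.0, 0.0]
contact_force: [-0.1, -0.1, 0.4]
opening: 72.6
```

```bash
python3 - <<'E'
from h import *
go(411,-237.8,1,78.6)
c=cam("wrist"); cv2.imwrite("pics/w15.png",c["image"])
P=ray(c,[[0,0]],16)
E
```

```text
turn [-0.01  0.01  0.02] shift [ 0.05 -0.01  6.95] | tcp [ 411.5 -237.8   70.5] t 40.1 F [-0.1 -0.1  0.4] open 72.6
```

View pics/w15.png

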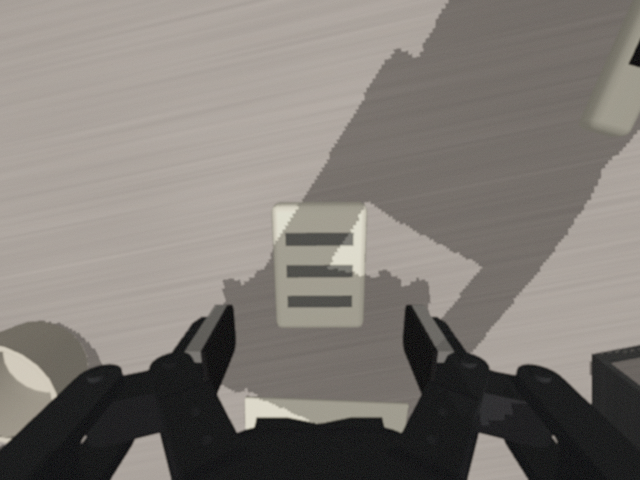

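```bash
python3 - <<'E'
from h import *
c=cam("wrist")
P=ray(c,[[274,203],[366,203],[363,327],[278,327]],16); e=P[2]+P[3]-P[0]-P[1]; print(P.mean(0),np.linalg.norm(e)/2,np.degrees(np.arctan2(e[1],e[0])))
E
```

```text
[ 410.78434256 -237.35381667   16.        ] 79.93912811470456 -11.116497316765761
```

Request:
carry_out:
  commands:
    - [[0,0,0,0,0,2.5,0.7],[0,0,0,0,0,4.5,0.7],[0,0,0,0,0,6,0.7],[0,0,0,0,0,6.7,0.7],[0,0,0,0,0,6.9,0.7],[0,0,0,0,0,6.9,0.7],[0,0,0,0,0,6.9,0.4],[0,0,0,0,0,6.9,0],[0,0,0,0,0,6.9,-1],[0,0,0,0,0,6.9,-1]]
  force: 50

```text
t: 41.45
tcp_pos: [411.7, -237.9, 2.1]
tcp_rot: [0.099, 0.995, -0.0, 0.0]
contact_force: [-2.5, 2.3, 10.2]
opening: 54.2
```

```bash
python3 - <<'E'
from h import *
go(411,-237.8,1,78.6)
c=cam("wrist"); cv2.imwrite("pics/w16.png",c["image"])
E
```

```text
turn [-0.03  0.04  0.02] shift [ 0.07 -0.    0.11] | tcp [ 411.7 -237.9    2.1] t 41.45 F [-2.5  2.3 10.2] open 54.2
```

View pics/w16.png

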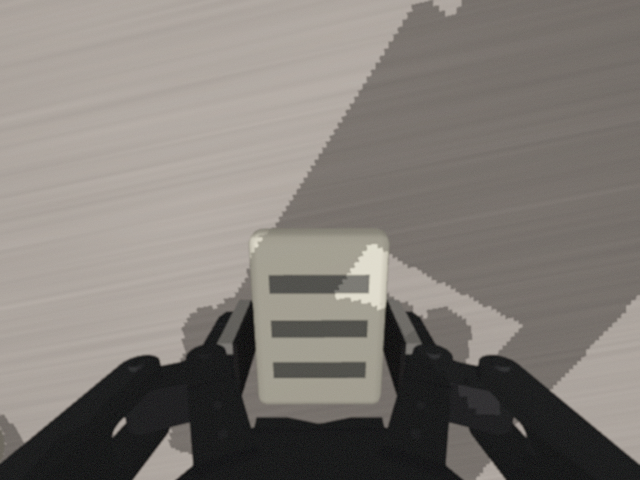

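Request:
carry_out:
  commands:
    - [[0,0,0,0,0,-1,-1],[0,0,0,0,0,-3,-1],[0,0,0,0,0,-6,-1],[0,0,0,0,0,-9,-1],[0,0,0,0,0,-12,-1],[0,0,0,0,0,-15,-1],[0,0,0,0,0,-16,-1],[0,0,0,0,0,-16,-1],[0,0,0,0,0,-16,-1],[0,0,0,0,0,-16,-1]]

```text
t: 42.75
tcp_pos: [411.2, -237.5, 160.4]
tcp_rot: [0.099, 0.995, 0.0, -0.001]
contact_force: [-0.7, -0.1, -1.6]
opening: 54.6
```

```bash
python3 - <<'E'
from h import *
go(589.8,-272.2,160,75.9)
c=cam("wrist"); cv2.imwrite("pics/w17.png",c["image"]); print(dpt(c,320,306))
E
```

```text
turn [ 0.03 -0.08  2.72] shift [-1.819e+01  1.200e-01  1.000e-02] | tcp [ 411.2 -237.5  160.4] t 42.75 F [-0.7 -0.1 -1.6] open 54.6
[ 401.01623055 -235.53449633  176.2221702 ]
```

View pics/w17.png

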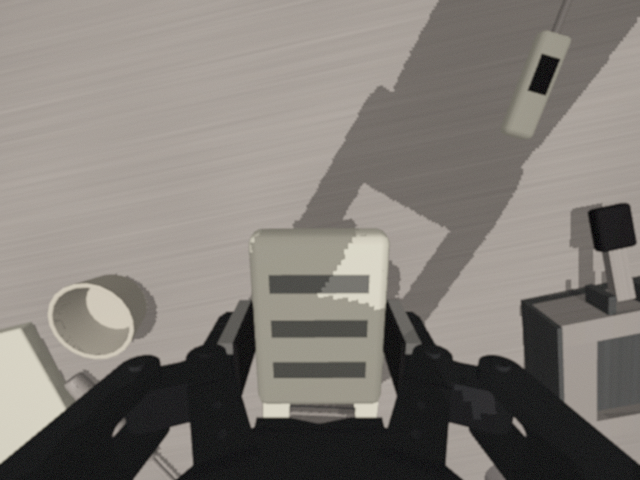

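Request:
carry_out:
  commands:
    - [[0,0,1,-3,0,0,-1],[0,0,2,-7,0,0,-1],[0,0,2.7,-11,0.1,0,-1],[0,0,2.7,-15,0.1,0,-1],[0,0,2.7,-18.2,0.1,0,-1],[0,0,2.7,-18.2,0.1,0,-1],[0,0,2.7,-18.2,0.1,2,-1],[0,0,2.7,-18.2,0.1,3.5,-1],[0,0,2.7,-18.2,0.1,3.5,-1],[0,0,2.7,-18.2,0.1,3.5,-1]]

```text
t: 44.05
tcp_pos: [590.0, -272.7, 126.7]
tcp_rot: [0.123, 0.992, -0.0, 0.0]
contact_force: [-0.1, 1.0, -0.9]
opening: 54.4
```

```bash
python3 - <<'E'
from h import *
go(589.8,-272.2,93,75.9)
c=cam("wrist"); cv2.imwrite("pics/w18.png",c["image"]); print(dpt(c,320,306))
E
```

```text
turn [-0.01  0.02  0.01] shift [0.03 0.05 3.37] | tcp [ 590.  -272.7  126.7] t 44.05 F [-0.1  1.  -0.9] open 54.4
[ 580.06734186 -270.31283203  142.26001823]
```

View pics/w18.png

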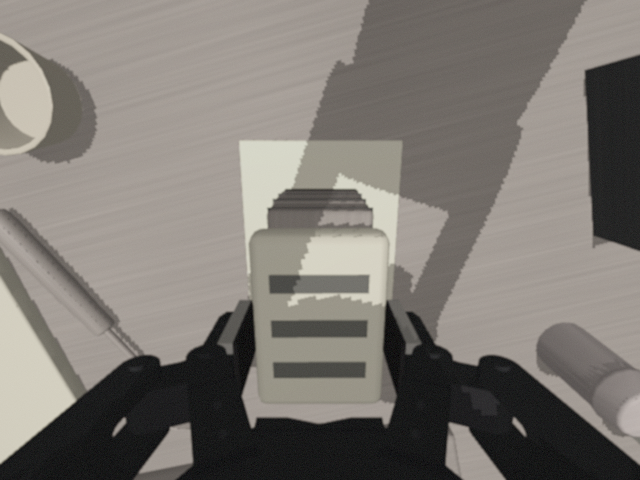

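The pack is centred over the pile. Lowering.

Request:
carry_out:
  commands:
    - [[0,0,0,0,0,1,-1],[0,0,0,0,0,2,-1],[0,0,0,0,0,2.6,-1],[0,0,0,0,0,3,-1],[0,0,0,0,0,3.2,-1],[0,0,0,0,0,3.4,-1],[0,0,0,0,0,3.4,-1],[0,0,0,0,0,3.4,-1],[0,0,0,0,0,3.4,-1],[0,0,0,0,0,3.4,-1]]

```text
t: 45.35
tcp_pos: [590.3, -272.7, 94.2]
tcp_rot: [0.123, 0.992, -0.0, 0.001]
contact_force: [-8.8, 4.8, 17.9]
opening: 54.5
```

Request:
carry_out:
  commands:
    - [[0,0,0,0,0,-0.1,-1],[0,0,0,0,0,-0.1,0.7],[0,0,0,0,0,-0.1,0.7],[0,0,0,0,0,-0.1,0.7],[0,0,0,0,0,-0.1,0.7],[0,0,0,0,0,-2,0.7],[0,0,0,0,0,-7,0.7],[0,0,0,0,0,-12,0.7],[0,0,0,0,0,-12,0.7],[0,0,0,0,0,-12,0.7]]

```text
t: 46.6
tcp_pos: [590.0, -272.6, 212.8]
tcp_rot: [0.123, 0.992, -0.0, 0.0]
contact_force: [-0.6, -0.3, -1.4]
opening: 72.5
```

```bash
python3 - <<'E'
from h import *
c=cam("wrist"); cv2.imwrite("pics/w19.png",c["image"]); print(dpt(c,320,240))
go(450.5,-3.7,140,91.6)
E
```

```text
[ 585.26829028 -271.19917767  109.15253964]
turn [ 1.000e-02 -4.000e-02 -1.568e+01] shift [20.05 22.68  7.21] | tcp [ 589.8 -272.5  212. ] t 46.65 F [ 0.3 -0.2 -1.1] open 72.7
```

View pics/w19.png

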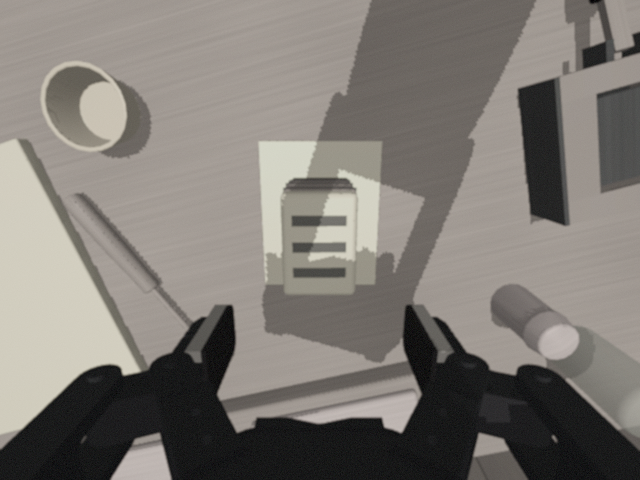

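The pack lies flat and square, its top at about 108–109 mm. Next I'll raise lever 1: hover first, then pinch.

Request:
carry_out:
  commands:
    - [[0,0,-15.7,20,22.7,7.2,0.3],[0,0,-15.7,20,22.7,7.2,0.3],[0,0,-15.7,20,22.7,7.2,0.3],[0,0,-15.7,20,22.7,7.2,0.3],[0,0,-15.7,20,22.7,7.2,0.3],[0,0,-15.7,20,22.7,7.2,0.3],[0,0,-15.7,20,22.7,7.2,0.3],[0,0,-15.7,20,22.7,7.2,0.3],[0,0,-15.7,20,22.7,7.2,0.3],[0,0,-15.7,20,22.7,7.2,0.3]]

```text
t: 47.9
tcp_pos: [451.5, -4.3, 140.2]
tcp_rot: [-0.014, 1.0, -0.0, -0.0]
contact_force: [-0.1, -0.3, -0.9]
opening: 55.3
```

```bash
python3 - <<'E'
from h import *
c=cam("wrist"); cv2.imwrite("pics/w20.png",c["image"])
go(450.5,-3.7,21,91.6)
c=cam("top"); cv2.imwrite("pics/t20.png",c["image"])
E
```

```text
turn [-0.   -0.01 -0.02] shift [ 0.09  0.05 11.92] | tcp [451.5  -4.1 140.2] t 47.95 F [0.8 0.8 0.2] open 55.4
```

View pics/w20.png

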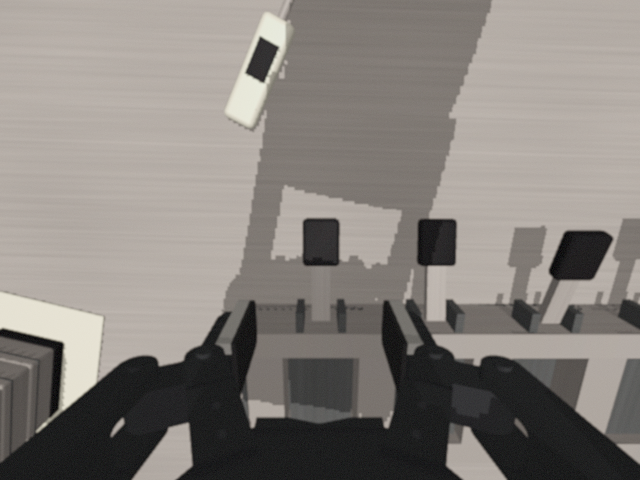

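View pics/t20.png

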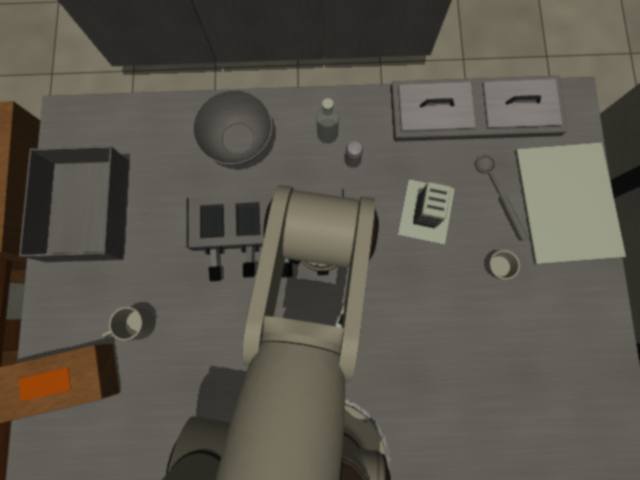

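```bash
python3 - <<'E'
from h import *
c=cam("wrist")
print(ray(c,[[321,242]],33),ray(c,[[321,219]],29),ray(c,[[321,264]],37))
E
```

```text
[[448.75623138  -3.29698792  33.        ]] [[432.0124521   -3.76596241  29.        ]] [[464.8499044   -2.84700739  37.        ]]
```

Request:
carry_out:
  commands:
    - [[0,0,0,0,0,4,0.3],[0,0,0,0,0,8,0.3],[0,0,0,0,0,10.5,0.3],[0,0,0,0,0,11.5,0.3],[0,0,0,0,0,11.9,0.3],[0,0,0,0,0,11.9,0.3],[0,0,0,0,0,11.9,0],[0,0,0,0,0,11.9,-1],[0,0,0,0,0,11.9,-1],[0,0,0,0,0,11.9,-1]]
  force: 40

```text
t: 49.3
tcp_pos: [451.6, -3.2, 21.9]
tcp_rot: [-0.014, 1.0, 0.001, 0.0]
contact_force: [-0.2, 8.3, 5.5]
opening: 26.8
```

Pinched at 27 mm. Lifting.

Request:
carry_out:
  commands:
    - [[0,0,0,0,0,-0.4,-1],[0,0,0,0,0,-0.8,-1],[0,0,0,0,0,-1.2,-1],[0,0,0,0,0,-1.6,-1],[0,0,0,0,0,-2,-1],[0,0,0,0,0,-2.4,-1],[0,0,0,0,0,-2.8,-1],[0,0,0,0,0,-3.1,-1],[0,0,0,0,0,-3.2,-1],[0,0,0,0,0,-3.2,-1]]

```text
t: 50.55
tcp_pos: [451.9, -3.1, 53.2]
tcp_rot: [-0.014, 1.0, 0.001, 0.001]
contact_force: [9.8, 7.4, -11.4]
opening: 26.4
```

```bash
python3 - <<'E'
from h import *
go(448.7,83.5,140,91.6)
c=cam("wrist"); cv2.imwrite("pics/w21.png",c["image"])
E
```

```text
turn [0.07 0.08 0.01] shift [ 0.07  8.68 -8.67] | tcp [451.9  -3.1  53.2] t 50.55 F [  9.8   7.4 -11.4] open 26.4
```

View pics/w21.png

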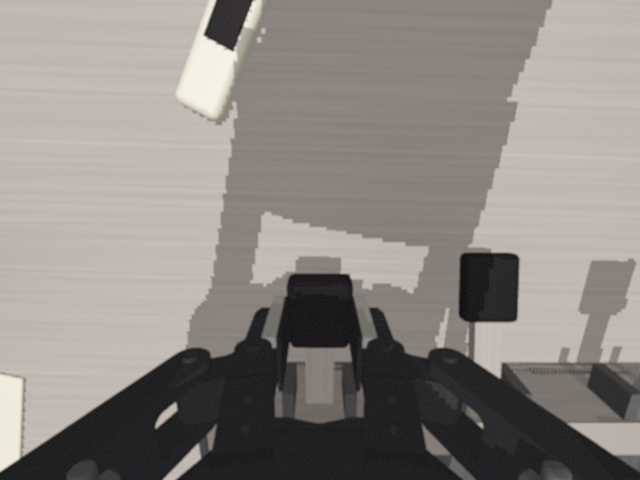

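Request:
carry_out:
  commands:
    - [[0,0,0,0,0,-0.1,-1],[0,0,0,0,0,-0.2,-1],[0,0,0,0,0,-0.3,-1],[0,0,0,0,0,-0.3,-1],[0,0,0,0,0,-0.3,-1],[0,0,0,0,0,-0.3,-1],[0,0,0,0,0,-0.3,-1],[0,0,0,0,0,-0.3,-1],[0,0,0,0,0,-0.3,-1],[0,0,0,0,0,-0.3,-1]]

```text
t: 51.85
tcp_pos: [451.9, -3.2, 56.2]
tcp_rot: [-0.014, 1.0, 0.001, 0.001]
contact_force: [11.0, 7.4, -13.7]
opening: 26.3
```

Request:
carry_out:
  commands:
    - [[0,0,0,0,0,0,0.3],[0,0,0,0,0,0,0.3],[0,0,0,0,0,0,0.3],[0,0,0,0,0,-4,0.3],[0,0,0,0,0,-8.4,0.3],[0,0,0,0,0,-8.4,0.3],[0,0,0,0,0,-8.4,0.3],[0,0,0,0,0,-8.4,0.3],[0,0,0,0,0,-8.4,0.3],[0,0,0,0,0,-8.4,0.3]]

```text
t: 53.1
tcp_pos: [451.2, -3.8, 139.9]
tcp_rot: [-0.014, 1.0, 0.0, -0.0]
contact_force: [0.6, -0.1, -0.3]
opening: 55.7
```

```bash
python3 - <<'E'
from h import *
go(448.7,83.5,140,91.6)
c=cam("wrist"); cv2.imwrite("pics/w22.png",c["image"]); np.savez("w22.npz",**c)
E
```

```text
turn [ 0.   -0.04  0.02] shift [ 0.    8.73 -0.01] | tcp [451.2  -3.8 139.9] t 53.1 F [ 0.6 -0.1 -0.3] open 55.7
```

View pics/w22.png

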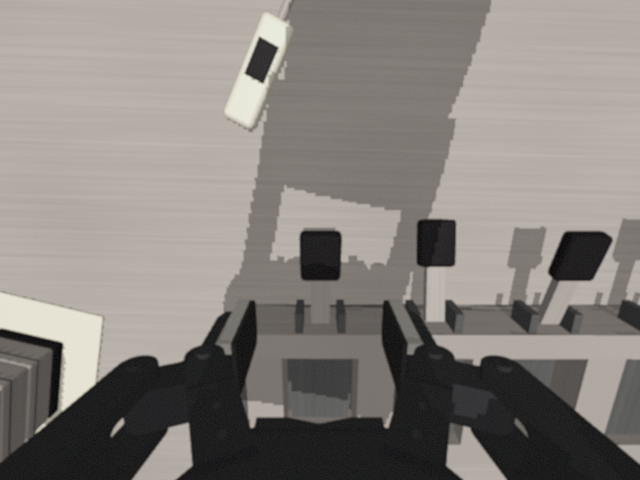

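```bash
python3 - <<'E'
from h import *
c=dict(np.load("w22.npz"))
for u,vs in((321,range(236,276,8)),(583,range(238,278,8)),(437,range(224,262,8))):
    print(u,[dpt(c,u,v).round(1)[[0,2]].tolist() for v in vs])
E
```

```text
321 [[434.7, 67.0], [439.7, 68.3], [445.7, 66.5], [451.9, 64.7], [458.0, 63.4]]
583 [[430.8, 69.2], [436.7, 67.1], [442.7, 64.9], [448.7, 63.5], [454.6, 63.0]]
437 [[432.6, 30.8], [438.2, 33.1], [443.9, 34.7], [449.8, 36.0], [455.6, 37.2]]
```

Lever 1's pad heights match lever 3's, which was never touched, so it's fully up. Lever 2 next.

Request:
carry_out:
  commands:
    - [[0,0,0,0,4,0,0.3],[0,0,0,0,8.7,0,0.3],[0,0,0,0,8.7,0,0.3],[0,0,0,0,8.7,3,0.3],[0,0,0,0,8.7,8,0.3],[0,0,0,0,8.7,10.5,0.3],[0,0,0,0,8.7,11.5,0.3],[0,0,0,0,8.7,11.9,0.3],[0,0,0,0,8.7,11.9,0.3],[0,0,0,0,8.7,11.9,0.3]]

```text
t: 54.4
tcp_pos: [449.4, 83.1, 22.1]
tcp_rot: [-0.014, 1.0, -0.0, 0.001]
contact_force: [-0.0, -0.5, -0.2]
opening: 55.3
```

Request:
carry_out:
  commands:
    - [[0,0,0,0,0,0,0],[0,0,0,0,0,0,-1],[0,0,0,0,0,0,-1],[0,0,0,0,0,0,-1],[0,0,0,0,0,0,-1],[0,0,0,0,0,-0.4,-1],[0,0,0,0,0,-0.8,-1],[0,0,0,0,0,-1.2,-1],[0,0,0,0,0,-1.6,-1],[0,0,0,0,0,-2,-1]]

```text
t: 55.65
tcp_pos: [448.9, 84.6, 41.0]
tcp_rot: [-0.014, 1.0, 0.001, 0.0]
contact_force: [9.5, 15.7, -15.7]
opening: 26.9
```

Request:
carry_out:
  commands:
    - [[0,0,0,0,0,-0.4,-1],[0,0,0,0,0,-0.8,-1],[0,0,0,0,0,-1.1,-1],[0,0,0,0,0,-1.3,-1],[0,0,0,0,0,-1.5,-1],[0,0,0,0,0,-1.5,-1],[0,0,0,0,0,-1.5,-1],[0,0,0,0,0,-1.5,0.3],[0,0,0,0,0,-1.5,0.3],[0,0,0,0,0,-1.5,0.3]]

```text
t: 56.9
tcp_pos: [448.9, 83.0, 56.4]
tcp_rot: [-0.014, 1.0, -0.0, 0.0]
contact_force: [-0.3, -0.0, -0.4]
opening: 55.4
```

Request:
carry_out:
  commands:
    - [[0,0,0,0,0,0,0.3],[0,0,0,0,0,-4,0.3],[0,0,0,0,0,-8.4,0.3],[0,0,0,0,0,-8.4,0.3],[0,0,0,0,0,-8.4,0.3],[0,0,0,0,0,-8.4,0.3],[0,0,0,0,0,-8.4,0.3],[0,0,0,0,0,-8.4,0.3],[0,0,0,0,0,-8.4,0.3],[0,0,0,0,0,-8.4,0.3]]

```text
t: 58.15
tcp_pos: [448.9, 83.2, 140.2]
tcp_rot: [-0.014, 1.0, -0.0, -0.0]
contact_force: [-0.4, 0.1, -0.2]
opening: 55.8
```

```bash
python3 - <<'E'
from h import *
go(444,259.8,140,91.6)
c=cam("wrist"); cv2.imwrite("pics/w23.png",c["image"]); np.savez("w23.npz",**c)
E
```

```text
turn [-0.01 -0.01  0.02] shift [-1.000e-02  1.767e+01  2.000e-02] | tcp [448.9  83.2 140.2] t 58.15 F [-0.4  0.1 -0.2] open 55.8
```

View pics/w23.png

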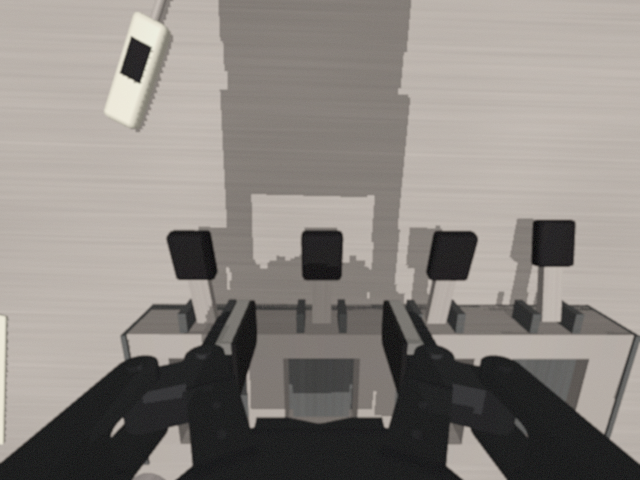

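Levers 1, 2 and 3 stand level (rows 231–280). Lever 4 next.

Request:
carry_out:
  commands:
    - [[0,0,0,0,5,0,0.3],[0,0,0,0,11,0,0.3],[0,0,0,0,17.8,0,0.3],[0,0,0,0,17.8,0,0.3],[0,0,0,0,17.8,6,0.3],[0,0,0,0,17.8,10.5,0.3],[0,0,0,0,17.8,11.5,0.3],[0,0,0,0,17.8,11.9,0.3],[0,0,0,0,17.8,11.9,0.3],[0,0,0,0,17.8,11.9,0.3]]

```text
t: 59.45
tcp_pos: [444.6, 261.3, 22.6]
tcp_rot: [-0.014, 1.0, 0.0, 0.001]
contact_force: [-0.6, -0.3, 0.5]
opening: 55.8
```

Request:
carry_out:
  commands:
    - [[0,0,0,0,0,0,0],[0,0,0,0,0,0,-1],[0,0,0,0,0,0,-1],[0,0,0,0,0,0,-1],[0,0,0,0,0,0,-1],[0,0,0,0,0,-0.4,-1],[0,0,0,0,0,-0.8,-1],[0,0,0,0,0,-1.2,-1],[0,0,0,0,0,-1.6,-1],[0,0,0,0,0,-2,-1]]

```text
t: 60.7
tcp_pos: [444.2, 261.0, 41.5]
tcp_rot: [-0.014, 1.0, -0.0, 0.0]
contact_force: [10.0, -2.1, -15.4]
opening: 26.7
```

Request:
carry_out:
  commands:
    - [[0,0,0,0,0,-0.4,-1],[0,0,0,0,0,-0.8,-1],[0,0,0,0,0,-1.1,-1],[0,0,0,0,0,-1.3,-1],[0,0,0,0,0,-1.5,-1],[0,0,0,0,0,-1.5,-1],[0,0,0,0,0,-1.5,-1],[0,0,0,0,0,-1.5,0.3],[0,0,0,0,0,-1.5,0.3],[0,0,0,0,0,-1.5,0.3]]

```text
t: 61.95
tcp_pos: [443.9, 261.2, 56.6]
tcp_rot: [-0.014, 1.0, 0.0, 0.0]
contact_force: [-0.5, -0.3, -0.4]
opening: 55.6
```

Request:
carry_out:
  commands:
    - [[0,0,0,0,0,0,0.3],[0,0,0,0,0,-4,0.3],[0,0,0,0,0,-8.4,0.3],[0,0,0,0,0,-8.4,0.3],[0,0,0,0,0,-8.4,0.3],[0,0,0,0,0,-8.4,0.3],[0,0,0,0,0,-8.4,0.3],[0,0,0,0,0,-8.4,0.3],[0,0,0,0,0,-8.4,0.3],[0,0,0,0,0,-8.4,0.3]]

```text
t: 63.2
tcp_pos: [443.9, 261.1, 140.2]
tcp_rot: [-0.014, 1.0, -0.0, -0.0]
contact_force: [0.5, 0.0, 0.3]
opening: 55.1
```

```bash
python3 - <<'E'
from h import *
c=cam("wrist"); cv2.imwrite("pics/w24.png",c["image"]); np.savez("w24.npz",**c)
for u in (61,321): print([dpt(c,u,v).round(1)[[0,2]].tolist() for v in range(236,276,8)])
go(250,330,300,91.6)
E
```

```text
[[432.3, 66.7], [437.7, 66.9], [443.9, 64.9], [449.9, 63.7], [455.8, 63.5]]
[[427.4, 67.4], [432.4, 68.6], [438.6, 66.2], [444.6, 64.8], [451.2, 62.4]]
turn [-0.01 -0.    0.02] shift [ 19.19   7.43 -15.97] | tcp [443.9 261.1 140.3] t 63.25 F [ 0.7  0.1 -0.2] open 55.2
```

View pics/w24.png

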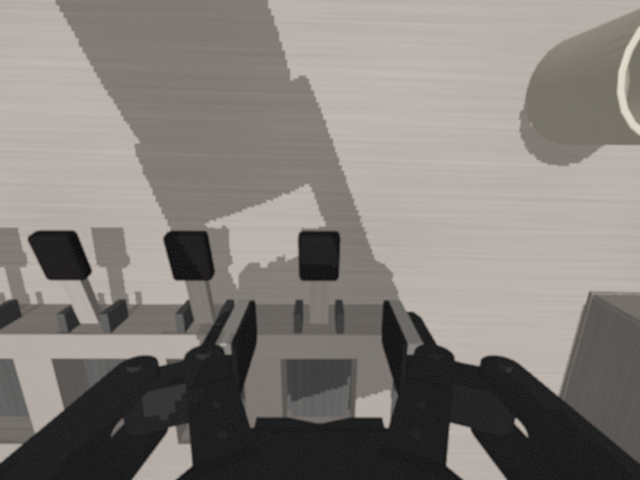

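All the levers look up. I'll retreat upward and check with the fixed cameras.

Request:
carry_out:
  commands:
    - [[0,0,0,0,0,-6,0.3],[0,0,0,0,0,-12,0.3],[0,0,0,0,3,-16,0.3],[0,0,0,8,8,-16,0.3],[0,0,0,12,12,-16,0.3],[0,0,0,14,15,-16,0.3],[0,0,0,14,15,-16,0.3],[0,0,0,14,15,-16,0.3],[0,0,0,14,15,-16,0.3],[0,0,0,14,15,-16,0.3]]

```text
t: 64.5
tcp_pos: [300.5, 406.4, 300.2]
tcp_rot: [-0.013, 1.0, -0.0, -0.0]
contact_force: [0.5, -0.0, 0.1]
opening: 55.4
```

```bash
python3 - <<'E'
from pk import *
c=cam("top"); cv2.imwrite("pics/t25.png",c["image"]); a=cv2.resize(c["image"][175:290,340:480],None,fx=5,fy=5,interpolation=cv2.INTER_CUBIC);cv2.imwrite("pics/t25b.png",a)
for u,v in((212,271),(249,269),(286,267),(322,265)): print(np.median([dpt(c,u+i,v+j)[2] for i in(-1,0,1) for j in (-1,0,1)]))
s=cam("scene"); crop(s,180,170,460,360,2.8,"s25.png")
d=c["depth"]; 
m=np.zeros(d.shape,np.uint8)
for v in range(175,250):
  for u in range(395,460):
    p=dpt(c,u,v)
    if 100<p[2]<116: m[v,u]=255
rect(c,m,108,"pack",100,5000)
E
```

```text
62.589831342885816
61.9732707257197
62.51210523205883
62.93679518234721
pack [436. 200.] [ 588.3 -271.1] [81.1 56.6] -13.73
```

View pics/t25.png

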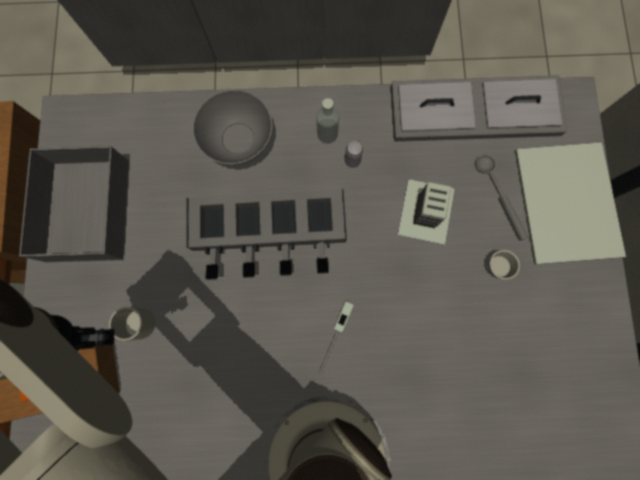

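View pics/t25b.png

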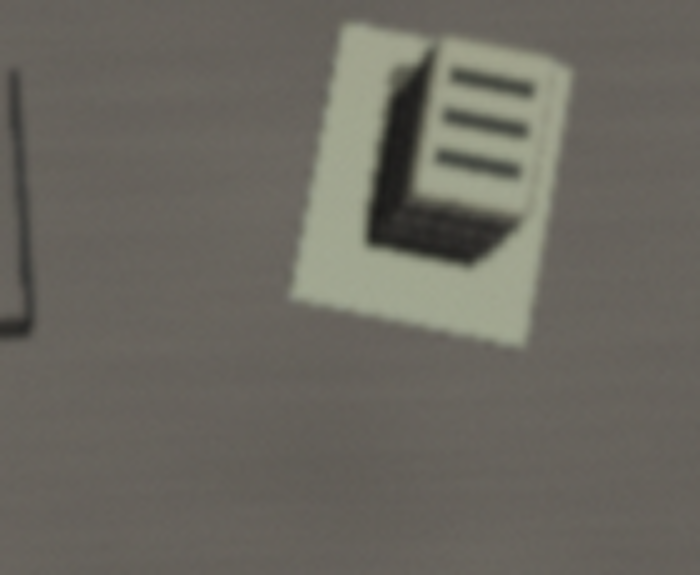

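View pics/s25.png

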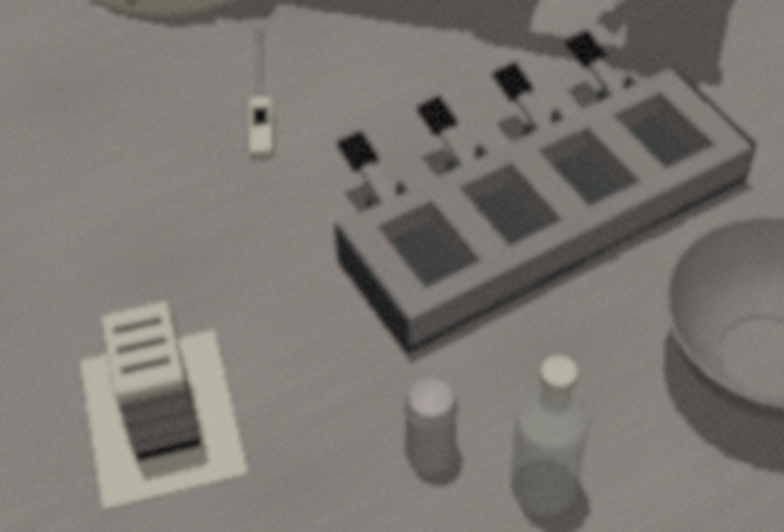

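Everything is in place: straight pile, pack flat at (588,-271), pockets empty, all four pads at 62–63 mm, and the bystanders not moved. Handing in.

```bash
python3 -c "
from rig import manip; print(manip.close_job())"
```

```text
the job is handed in; nothing more can be done
None
```

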